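# Pack an ink stick under double lids and lift off the outer lid alone

## Task

Pack the loose ink stick: lay it flat in the cradle of the open wooden box and let go, then carry the two nested lids over together, seat them squarely on the box and let go. Then take the outer lid by its pull and lift it off alone, leaving the inner lid seated, and finish still holding the outer lid level and still about 10 cm above the box, so that I can lay the leaflet between the lids. Never take the outer lid off while the inner lid is not on the box, and do not shift the jar, eraser, tape or tin standing among the work.

Things in the scene. Friction and masses are not known exactly. Their poses are not given: they have to be found in the camera images.
- ink_stick_center (a point): Centre of the black ink stick, a loose flat bar 19 (x) x 72 (y) x 10 (z) mm lying on the bench; long axis y, z up. Either way round fits the cradle.
- cradle (a point): Centre of the seated ink stick in the box (13 mm above the bench; axes as body ink_box). Recess 23 (x) x 76 (y) mm, 2 mm clearance each side of the stick; its floor is 5 mm below this point, the rim 15 mm above. Both long walls are cut away for y from -18 to 18 mm as open finger notches, floor 8 mm below this point: fingers holding the stick across its 19 mm width can go right down.
- ink_box: Open dark wooden box, 47 (x) x 98 (y) x 28 (z) mm, 0.45 kg, loose on the bench; origin at the centre of its underside, long axis y, z up. Its top 8 mm is a narrower neck, 36 x 88 mm outside with a mouth 24 x 77 mm inside, cut away at the finger notches; the outer lid's skirt slips over the neck, the inner lid's plug enters the mouth.
- inner_lid_tabs (a point): Point mid-way between the inner lid's two finger tabs, half-way up them; at the start 13 mm above the bench. Tabs stick out through notches in the outer lid's long sides, 4.5 mm proud of its walls: 56 mm tip to tip along x, 24 mm long (y), 10 mm high. Long axis y, z up. Seated on the box: 20 mm above point cradle, same axis, long axes parallel, either way round.
- inner_lid: Pale wooden board 37 x 89 x 10 mm with the tabs, about 0.12 kg; origin at the centre of its underside. Below it a plug 20 x 73 mm, 8 mm deep, stepped in at the foot, enters the box's mouth (2 mm clearance). At the start it lies on the bench inside the outer lid, which only rests on it: gripping both tabs carries both lids, lifting the outer lid leaves it behind.
- outer_lid_pull (a point): Centre of the brass bar pull on the outer lid: 12 mm wide (x), 44 mm long (y), 14 mm high, 5 mm clear of the lid's top. 24 mm above point inner_lid_tabs while the lids are nested. Long axis y, z up.
- outer_lid: Dark wooden cap 47 (x) x 98 (y) x 22 (z) mm without the pull, open below, about 0.09 kg; origin at the centre of its lower edge. It rests on the inner lid with 2 mm of sideways play; nothing fastens it.
- jar_madder: Bystander: glass-stoppered pigment jar, 27 mm across, 61 mm tall; origin at the centre of its underside.
- eraser: Bystander: eraser 20 x 42 x 12 mm; origin at the centre of its underside.
- tape_roll: Bystander: roll of tape lying flat, 69 mm across, 18 mm high; origin at the centre of its underside.
- gum_tin: Bystander: round tin 68 mm across, 24 mm high, with a blue lid that is fixed to it; origin at the centre of its underside.
There are look-alikes about, which are no part of the job. What is shaped like the part that bears ink_stick_center but green is not meant. Leave any red look-alike of the outer_lid alone.

How it is judged (in metres and radians):
On the way, in this order (a step that is already met when the one before it is completed fails the run):
1. the ink stick lies flat in the cradle and has been let go (z of ink_stick_center in the frame of cradle below 0.003 m and horizontal distance between ink_stick_center and cradle below 0.006 m and angle between the y axis of ink_stick_center and the y axis of cradle, either way round below 0.1 rad and angle between ink_stick_center's own z axis and vertical below 0.15 rad and contact force between the fingers and ink_stick below 0.05 N), for 0.2 s.
2. both lids, still nested, are seated on the box and have been let go (z of inner_lid_tabs in the frame of cradle between 0.015 and 0.0235 m and horizontal distance between inner_lid_tabs and cradle below 0.006 m and angle between the y axis of inner_lid_tabs and the y axis of cradle, either way round below 0.1 rad and angle between inner_lid_tabs's own z axis and vertical below 0.06 rad and z of outer_lid_pull in the frame of inner_lid_tabs below 0.029 m and horizontal distance between outer_lid_pull and inner_lid_tabs below 0.008 m and angle between the z axis of outer_lid_pull and the z axis of inner_lid_tabs, either way round below 0.08 rad and contact force between the fingers and inner_lid below 0.05 N and contact force between the fingers and outer_lid below 0.05 N), for 0.2 s.
At the end, for the whole second after the job is handed in: Outer lid held by the fingers, still, level (0.2 rad), 60-160 mm above its place on the inner lid, within 60 mm sideways, touching neither lid nor box; inner lid seated on the box (6 mm, 0.1 rad, flat to 0.06 rad), untouched; stick in the cradle (6 mm, 0.1 rad, flat to 0.15 rad) (z of ink_stick_center in the frame of cradle below 0.003 m and horizontal distance between each of ink_stick_center, inner_lid_tabs and cradle below 0.006 m and angle between the y axis of each of ink_stick_center, inner_lid_tabs and the y axis of cradle, either way round below 0.1 rad and angle between ink_stick_center's own z axis and vertical below 0.15 rad and z of inner_lid_tabs in the frame of cradle between 0.015 and 0.0235 m and angle between inner_lid_tabs's own z axis and vertical below 0.06 rad and z of outer_lid_pull in the frame of inner_lid_tabs between 0.084 and 0.184 m and horizontal distance between outer_lid_pull and inner_lid_tabs below 0.06 m and angle between outer_lid_pull's own z axis and vertical below 0.2 rad and linear speed of outer_lid below 0.03 m/s and linear speed of inner_lid below 0.02 m/s and contact force between the fingers and outer_lid above 0.5 N and contact force between each of the arm, outer_lid and inner_lid below 0.05 N and contact force between outer_lid and ink_box below 0.05 N); the arm keeps its last pose, push and grip.
It fails at once if the outer lid is off the inner lid (15 mm up or 25 mm aside) while the inner lid is not seated on the box ((z of outer_lid_pull in the frame of inner_lid_tabs above 0.039 m or horizontal distance between outer_lid_pull and inner_lid_tabs above 0.025 m) and not (z of inner_lid_tabs in the frame of cradle between 0.015 and 0.0235 m and horizontal distance between inner_lid_tabs and cradle below 0.006 m and angle between the y axis of inner_lid_tabs and the y axis of cradle, either way round below 0.1 rad and angle between inner_lid_tabs's own z axis and vertical below 0.06 rad)).
It fails at once if the small pigment jar is shifted by more than 30 mm (distance of jar_madder from where it was at the start of the episode above 0.03 m).
It fails at once if the eraser is shifted by more than 30 mm (distance of eraser from where it was at the start of the episode above 0.03 m).
It fails at once if the tape roll is shifted by more than 30 mm (distance of tape_roll from where it was at the start of the episode above 0.03 m).
It fails at once if the round tin is shifted by more than 30 mm (distance of gum_tin from where it was at the start of the episode above 0.03 m).
It also fails if it takes over 72 s, if anything falls off the work surface, if the arm or the gripper's body presses on something with over 40 N, if the wrist force passes 120 N, or if a joint passes its speed limit or range.

## Robot

A 7-joint arm with a two-finger parallel gripper is mounted at the origin on a cart in front of the work surface, level with it; the furniture and walls round the work are solid. World frame = base frame: x ahead of the robot, y to its left, z up, the work surface at z = 0. Lengths are in mm, angles in rad, forces in N, time in s.
With the tool pointing down it reaches from about 400 to 875 mm from the base axis. Payload 4.4 kg.
Tool frame: the origin (TCP) lies at the very end of the fingers, on their centre line; the grasp point (between the pads) lies 19 mm behind it (ctrl.pinch_z is the z of the grasp point in the tool frame, in mm); z points along the fingers, x is the direction in which the jaws open and shut, and the axes are right-handed (so a half turn about z gives the same grasp; the last joint's range is limited). The gripper opens to 85 mm and grips with 20 to 120 N. Pads are 22 mm wide; open, the fingers measure 114 mm over their backs; the gripper's body (76 mm by 85 mm) begins 54 mm behind the grasp point. The pads swing forward as they close: fully open they stand 13 mm farther back than shut.
Start: joints at [1.167, 0.628, 0.038, 1.517, -0.027, 0.996, -0.02], TCP at [215.446, -613.271, 231.313] pointing down, gripper open.
Joint ranges: [-3.06, 3.06], [-0.37, 2.12], [-1.25, 1.32], [0.18, 2.47], [-1.1, 4.24], [0.23, 1.98], [-2.94, 2.94]. Speed limits (rad/s): [2.57, 2.57, 3.14, 3.14, 3.14, 3.14, 3.14].

## Interface

Orientations are given as [roll, pitch, yaw] about the fixed x, y, z axes, in that order (R = Rz(yaw) Ry(pitch) Rx(roll)).
In Python, from cell import sensors, get_image, order, ctrl gives the robot as it stands.
- The arm moves only by the tool arm_command, never from a script. Its argument "rows" is a list that holds one entry, the list of rows, each a list of 6 numbers: the shift along the tool's x, y, z in mm, then the turn, a rotation vector about the tool's x, y, z in degrees. A call has 1 to 20 rows; each row is the pose to reach, as a shift and turn from the pose commanded when the call began, along the tool's axes at that moment; what a row does not reach only later rows make up. A row lasts 1/12 s, in which the tool goes at most 41.7 mm and 7.16 degrees, less where a joint would pass 70% of its speed; a pose out of reach is approached as far as the arm can. A call with a gripper value outside its range is refused whole. "claw" is the opening, from -1 (shut) to 1 (fully open), set as the call begins (left out, the last holds). The fingers move at their own pace and stop on an object; the grip force is fixed at half the most. Time passes only in rows, so rows that repeat a pose let the fingers close. It gives the time, the measured TCP pose, the force and the opening at its end, in the units of the state.
- sensors.read_state(): the state, without advancing time (a new reading comes with each control period).
- get_image(name): name is "side" or "top" or "wrist"; returns a dict with "pixels" (420x560x3 uint8, red, green, blue), "z_map" (420x560 float32, mm along the optical axis (not along the pixel's ray), 0 where there is no reading), "K" (3x3 intrinsics, pixels), "k1" (the pictures are not rectified: a ray, as slopes to the right and down, at radius r is drawn at 1 + k1 r^2 times it, then the intrinsics apply), "pose" (4x4, takes a point from camera to world coordinates). Camera axes: x right, y up, looking along -z (the intrinsics and any distortion apply to the point x, -y, -z); pixel columns grow to the right and rows downward; lengths in mm; the calibration is good to about 2 mm. A picture is of the moment at which its call begins.
- order.finish_job(): hands the job in, once; it reports no verdict.
The state is a dict: "clock": time; "qpos": joint angles; "qd": joint speeds; "tau": joint torques, N m; "eef_pos": TCP position; "tool_rot": TCP orientation; "force": force on the tool from outside, world axes, zero at the start; "torque": the same for the moment, N m; "width": finger opening in mm.
Only numpy, scipy, OpenCV 4.12 (cv2) and the standard library are available. Lean on these libraries where they do the work, as an engineer would, in place of code of your own. Each camera call takes 0.05 s, during which the arm holds its last target.

## Working session

There is one attempt and no reset: what is moved stays moved. The work goes in short steps, Python scripts to look and compute and a tool call to move; the robot and the scene stay as the last step left them, time stands still between calls to the robot, and variables do not carry over. Pictures are saved under pics/ and viewed, and the job is handed in when it is done.

Besides the shell and the picture viewer there is one more tool, called in YAML: its name, and indented under it one key for each argument. arm_command: Moves the arm, as the interface text tells. Its arguments: {"type":"object","properties":{"rows":{"type":"array","items":{"type":"array","items":{"type":"array","items":{"type":"number"}}}},"claw":{"type":"number"}},"required":["rows"]}

```bash
ls; mkdir -p pics
cat > h.py <<'E'
import numpy as np, cv2
from cell import sensors, get_image, order, ctrl
def grab(n):
    return get_image(n)
def save(im,fn,crop=None,s=1):
    p=im["pixels"][:,:,::-1]
    if crop: p=p[crop[1]:crop[3],crop[0]:crop[2]]
    if s!=1: p=cv2.resize(p,None,fx=s,fy=s,interpolation=cv2.INTER_CUBIC)
    cv2.imwrite("pics/"+fn,p)
def rays(im,uv):
    uv=np.atleast_2d(np.array(uv,float)); K=np.array(im["K"])
    return cv2.undistortPoints(uv[:,None,:],K,np.array([im["k1"],0,0,0,0.]))[:,0]
def cam2w(im,uv,depth):
    r=rays(im,uv); d=np.atleast_1d(depth)
    pc=np.stack([r[:,0]*d,-r[:,1]*d,-d,np.ones(len(r))],1)
    return (pc@np.array(im["pose"]).T)[:,:3]
def onplane(im,uv,z):
    o=np.array(im["pose"])[:3,3]; p=cam2w(im,uv,np.full(len(np.atleast_2d(uv)),1.0))
    d=p-o; return o+d*((z-o[2])/d[:,2])[:,None]
def cloud(im):
    h,w=im["z_map"].shape; v,u=np.mgrid[:h,:w]
    P=cam2w(im,np.stack([u.ravel(),v.ravel()],1),im["z_map"].ravel()).reshape(h,w,3)
    P[im["z_map"]<=0]=np.nan
    return P
def proj(im,P):
    P=np.atleast_2d(P); T=np.linalg.inv(np.array(im["pose"]))
    pc=P@T[:3,:3].T+T[:3,3]; x=pc[:,0]/-pc[:,2]; y=-pc[:,1]/-pc[:,2]; f=1+im["k1"]*(x*x+y*y)
    K=np.array(im["K"]); return np.stack([K[0,0]*x*f+K[0,2],K[1,1]*y*f+K[1,2]],1)
E
python3 - <<'E'
from h import *
for n in("top","side","wrist"):
    im=grab(n); save(im,n+"0.png"); print(n,im["k1"],np.round(im["K"],1).tolist(),np.round(im["pose"],2).tolist())
print(sensors.read_state()); print(ctrl.pinch_z)
E
```

```text
pics
top 0.014968516120816462 [[529.1, 0.0, 281.2], [0.0, 529.1, 203.4], [0.0, 0.0, 1.0]] [[-0.03, 1.0, -0.07, 408.89], [-1.0, -0.03, -0.02, -10.87], [-0.02, 0.07, 1.0, 1450.14], [0.0, 0.0, 0.0, 1.0]]
side 0.030635547311526075 [[482.0, 0.0, 275.4], [0.0, 482.0, 211.3], [0.0, 0.0, 1.0]] [[-0.97, 0.14, -0.18, 324.82], [-0.22, -0.58, 0.79, 827.02], [0.01, 0.81, 0.59, 703.35], [0.0, 0.0, 0.0, 1.0]]
wrist -0.06092291579530651 [[300.1, 0.0, 282.1], [0.0, 300.1, 206.4], [0.0, 0.0, 1.0]] [[0.33, 0.91, 0.25, 280.38], [-0.94, 0.32, 0.09, -589.05], [-0.0, -0.27, 0.96, 373.48], [0.0, 0.0, 0.0, 1.0]]
{'clock': 0.15, 'qpos': array([ 1.16720495,  0.62916162,  0.03842263,  1.51815412, -0.02701216,
        0.99629382, -0.01999063]), 'qd': array([ 0.00024007, -0.00281138, -0.00079718, -0.00199079,  0.00055564,
        0.00032565,  0.00091137]), 'tau': array([ 9.24065971e-04, -5.63802266e+01,  1.22788690e+00, -1.93650556e+01,
        1.12342098e-02,  7.44108955e-03, -9.14081994e-06]), 'eef_pos': array([ 215.2997361 , -612.79294399,  230.57667896]), 'tool_rot': array([-3.14157661e+00,  1.50028087e-03, -1.23298170e+00]), 'force': array([ 0.75729054, -0.70772305,  0.21043767]), 'torque': array([-0.08637352,  0.00094267, -0.00476559]), 'width': 85.46147684109802}
-18.700000000000003
```

View pics/top0.png

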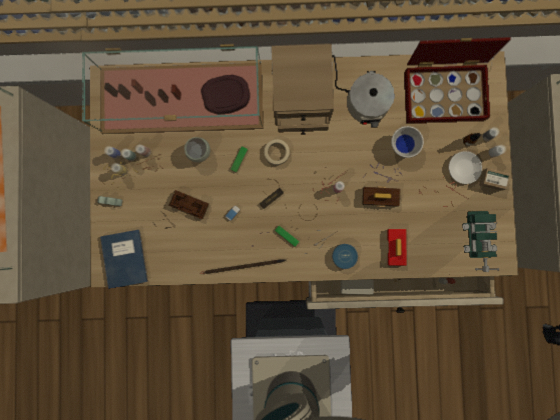

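View pics/side0.png

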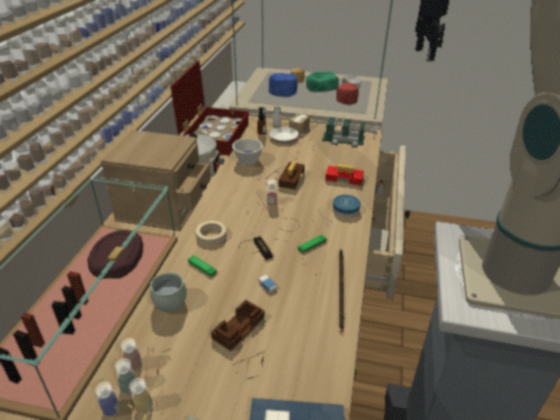

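View pics/wrist0.png

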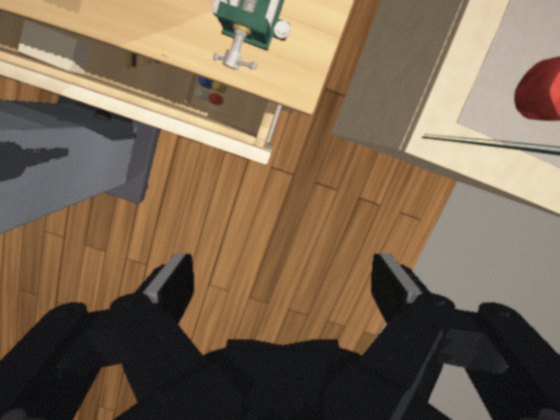

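Top view candidates:
- **Ink stick:** the black bar at (271,198) fits. The green bars at (239,159) and (286,236) are decoys.
- **Lids:** the dark cap with brass pull at (381,197) fits. The red one at (397,248) is a look-alike.
- **Box:** the open dark box at (189,206).
- **Bystanders:** jar (339,187), eraser (233,214), tape (277,152) and tin (344,257).

I'll confirm these in an enlarged crop.

Run:
```python
from h import *
im=grab("top"); save(im,"topc.png",(160,140,430,280),2.9)
P=cloud(im); np.save("topP.npy",P)
# height map stats
for n,(u,v) in dict(stick=(271,198),box=(189,206),lid=(381,197),red=(397,248),jar=(339,187),eraser=(233,214),tape=(277,143),tin=(344,257),t2=(255,230)).items():
    print(n,np.round(np.nanmedian(P[v-1:v+2,u-1:u+2].reshape(-1,3),0),1), np.round(onplane(im,[u,v],10)[0],1))
im=grab("side"); save(im,"sidec.png",(190,140,390,360),2.6)
```

```text
stick [527.4  39.4  10.7] [527.4  39.4  10. ]
box [512.5 264.8   7.8] [512.4 264.4  10. ]
lid [ 518.4 -255.6   41.2] [ 520.9 -260.    10. ]
red [ 382.1 -290.8   41.4] [ 381.6 -297.1   10. ]
jar [ 546.9 -142.3   60.4] [ 551.8 -147.    10. ]
eraser [486.7 144.2  12.9] [486.8 144.4  10. ]
tape [679.3  18.8   5.7] [678.7  18.7  10. ]
tin [ 361.9 -152.    24. ] [ 361.4 -153.4   10. ]
t2 [4.416e+02 8.590e+01 3.000e-01] [441.4  85.4  10. ]
```

View pics/topc.png

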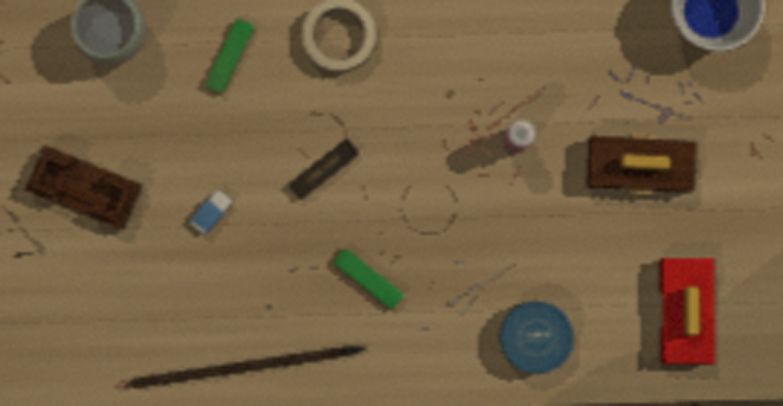

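View pics/sidec.png

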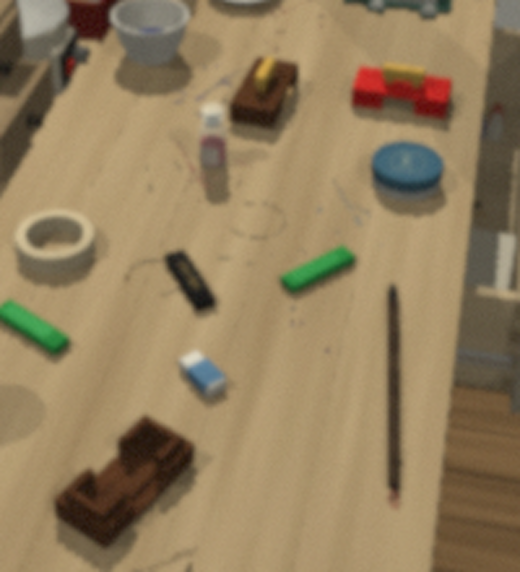

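```bash
cat > seg.py <<'E'
from h import *
def rect(pts):
    (c,(w,h),a)=cv2.minAreaRect(pts.astype(np.float32)); 
    if w<h: w,h,a=h,w,a+90
    return np.round(c,1),round(w,1),round(h,1),round((a+90)%180-90,1) # long-axis angle deg
def seg(P,c,r,zlo,zhi):
    Q=P.reshape(-1,3); Q=Q[~np.isnan(Q[:,0])]
    m=(np.hypot(*(Q[:,:2]-c).T)<r)&(Q[:,2]>zlo)&(Q[:,2]<zhi); return Q[m]
E
python3 - <<'E'
from seg import *
for cam in("top","side"):
    P=cloud(grab(cam))
    for n,c,r,a,b in(("stick",(527,39),50,5,14),("box",(510,262),62,14,35),("lid",(520,-256),65,17,28),("pull",(520,-256),60,34,50),("boxall",(510,262),62,5,35)):
        q=seg(P,c,r,a,b)
        if len(q)>5: print(cam,n,len(q),rect(q[:,:2]),np.round(np.median(q,0),1),np.round(np.percentile(q[:,2],[5,50,95]),1))
E
```

```text
top stick 206 (array([527.4,  41.3]), 94.5, 81.6, -63.8) [526.   36.7   8.5] [ 5.1  8.5 13.3]
top box 292 (array([517.1, 264.1]), 98.7, 46.4, 66.3) [515.8 254.   22.8] [15.4 22.8 31.9]
top lid 471 (array([ 522.9, -258.8]), 98.8, 55.1, 83.5) [ 521.7 -256.7   24.5] [19.4 24.5 27.6]
top pull 73 (array([ 522.7, -257.3]), 41.7, 12.0, 83.6) [ 521.8 -257.4   44.1] [38.8 44.1 48.3]
top boxall 624 (array([511.7, 262.9]), 117.0, 113.6, -8.3) [515.7 263.   12.5] [ 5.6 12.5 30.3]
side stick 210 (array([525.4,  45.4]), 85.1, 21.3, -53.1) [528.3  43.5   9.2] [ 6.1  9.2 12.1]
side box 696 (array([518.8, 265.7]), 99.1, 48.7, 66.5) [518.1 286.8  22.2] [15.4 22.2 29.7]
side lid 338 (array([ 523.9, -256.6]), 101.3, 54.6, 83.7) [ 519.4 -242.1   24.2] [18.9 24.2 26.8]
side pull 60 (array([ 523.3, -257.3]), 49.3, 12.1, 83.5) [ 522.5 -249.5   42. ] [34.4 42.  45.5]
side boxall 1242 (array([518.8, 265.9]), 99.4, 48.7, 66.5) [517.1 265.7  17. ] [ 5.9 17.  29.2]
```

```bash
cat > plan.py <<'E'
from h import *
from scipy.spatial.transform import Rotation as R
def plan(pos,yaw_deg,tilt=None):
    s=sensors.read_state(); p=s["eef_pos"]; Rt=R.from_euler("xyz",s["tool_rot"])
    T=R.from_euler("xyz",[np.pi,0,np.radians(yaw_deg)])
    sh=Rt.inv().apply(np.array(pos)-p); rv=np.degrees((Rt.inv()*T).as_rotvec())
    print("t",round(s["clock"],2),"pos",np.round(p,1),"rpy",np.round(np.degrees(s["tool_rot"]),2),"w",round(s["width"],1),"F",np.round(s["force"],1))
    print("shift",np.round(sh,1),"rot",np.round(rv,2),"dist",round(np.linalg.norm(sh)),"rows>=",round(max(np.linalg.norm(sh)/41.7,np.linalg.norm(rv)/7.16),1))
if __name__=="__main__":
    import sys; a=list(map(float,sys.argv[1:])); plan(a[:3],a[3])
E
python3 plan.py 527 42 170 36.5
```

```text
t 0.35 pos [ 215.4 -613.2  231.1] rpy [-1.800e+02  2.000e-02 -7.065e+01] w 85.5 F [-1.  -1.   0.5]
shift [-514.8 -511.1   61.3] rot [-2.0000e-02  2.0000e-02 -1.0715e+02] dist 728 rows>= 17.5
```

arm_command:
  rows:
    - [[-515, -511, 61, 0, 0, -107.2], [-515, -511, 61, 0, 0, -107.2], [-515, -511, 61, 0, 0, -107.2], [-515, -511, 61, 0, 0, -107.2], [-515, -511, 61, 0, 0, -107.2], [-515, -511, 61, 0, 0, -107.2], [-515, -511, 61, 0, 0, -107.2], [-515, -511, 61, 0, 0, -107.2], [-515, -511, 61, 0, 0, -107.2], [-515, -511, 61, 0, 0, -107.2], [-515, -511, 61, 0, 0, -107.2], [-515, -511, 61, 0, 0, -107.2], [-515, -511, 61, 0, 0, -107.2], [-515, -511, 61, 0, 0, -107.2], [-515, -511, 61, 0, 0, -107.2], [-515, -511, 61, 0, 0, -107.2], [-515, -511, 61, 0, 0, -107.2], [-515, -511, 61, 0, 0, -107.2], [-515, -511, 61, 0, 0, -107.2], [-515, -511, 61, 0, 0, -107.2]]
  claw: 1

```text
clock: 2.02
eef_pos: [527.0, 43.3, 170.2]
tool_rot: [-3.141, 0.0, 0.641]
force: [0.2, -1.4, -0.0]
width: 85.7
```

```bash
python3 - <<'E'
from seg import *
im=grab("wrist"); save(im,"w1.png")
P=cloud(im)
for a,b in((4,14),(6,14)):
    q=seg(P,(527,42),60,a,b); print(len(q),rect(q[:,:2]),np.round(np.percentile(q[:,2],[5,50,95]),1))
E
python3 plan.py 527 42 170 36.5
```

```text
1215 (array([529.1,  28. ]), 84.8, 60.9, -33.4) [ 8.6 10.1 11.3]
1208 (array([529.7,  39.7]), 72.3, 18.2, -53.2) [ 8.6 10.1 11.3]
t 2.07 pos [526.5  41.5 170.1] rpy [1.7999e+02 7.0000e-02 3.6570e+01] w 85.1 F [ 0.1 -0.4  0.6]
shift [ 0.7 -0.1  0.1] rot [0.01 0.07 0.07] dist 1 rows>= 0.0
```

View pics/w1.png

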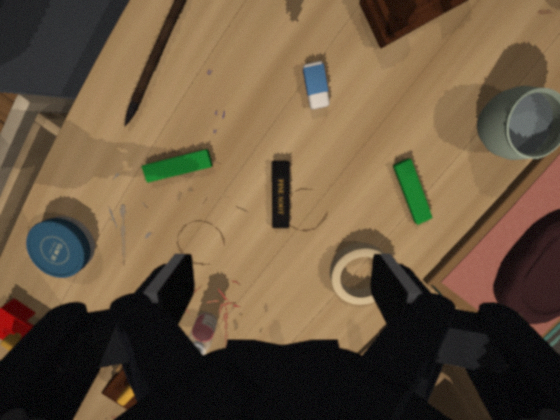

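The wrist view confirms the black stick at (281,194). It measures 72 x 18 mm with its top at z≈10, centred at (529.6, 39.7) with its axis at -53.2°. The greens are at (178,165) and (412,190).

```bash
python3 plan.py 529.5 39.7 2.5 36.8
```

```text
t 2.07 pos [526.5  41.5 170.1] rpy [1.7999e+02 7.0000e-02 3.6570e+01] w 85.1 F [ 0.1 -0.4  0.6]
shift [  1.5   3.2 167.6] rot [ 0.01  0.07 -0.23] dist 168 rows>= 4.0
```

arm_command:
  rows:
    - [[1.5, 3.2, 30, 0, 0, -0.2], [1.5, 3.2, 60, 0, 0, -0.2], [1.5, 3.2, 90, 0, 0, -0.2], [1.5, 3.2, 115, 0, 0, -0.2], [1.5, 3.2, 130, 0, 0, -0.2], [1.5, 3.2, 142, 0, 0, -0.2], [1.5, 3.2, 150, 0, 0, -0.2], [1.5, 3.2, 156, 0, 0, -0.2], [1.5, 3.2, 160, 0, 0, -0.2], [1.5, 3.2, 163, 0, 0, -0.2], [1.5, 3.2, 165, 0, 0, -0.2], [1.5, 3.2, 166.5, 0, 0, -0.2], [1.5, 3.2, 167.5, 0, 0, -0.2], [1.5, 3.2, 167.5, 0, 0, -0.2], [1.5, 3.2, 167.5, 0, 0, -0.2]]
  claw: 0.1

```text
clock: 3.32
eef_pos: [530.2, 40.4, 3.0]
tool_rot: [3.141, -0.0, 0.642]
force: [0.5, -0.1, 0.2]
width: 46.9
```

```bash
python3 - <<'E'
from h import *
im=grab("wrist"); save(im,"w2.png")
E
python3 plan.py 529.5 39.7 2.5 36.8
```

```text
t 3.37 pos [530.1  40.3   3. ] rpy [ 1.7999e+02 -2.0000e-02  3.6760e+01] w 47.2 F [0.2 0.3 0.4]
shift [-0.9  0.1  0.5] rot [ 0.01 -0.02 -0.04] dist 1 rows>= 0.0
```

View pics/w2.png

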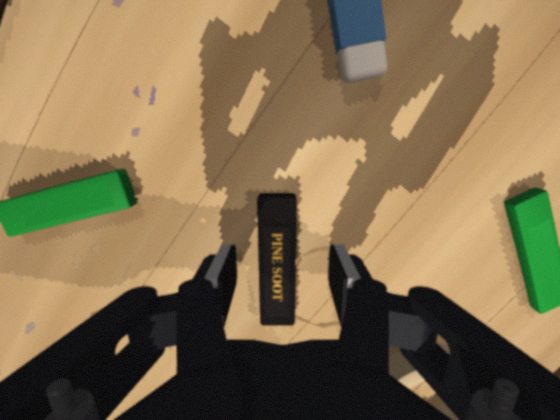

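The stick (277,260) lies centred between the fingertips (228 and 340), so I'll close.

arm_command:
  rows:
    - [[-0.6, 0, 0.3, 0, 0, 0], [-0.6, 0, 0.3, 0, 0, 0], [-0.6, 0, 0.3, 0, 0, 0], [-0.6, 0, 0.3, 0, 0, 0], [-0.6, 0, 0.3, 0, 0, 0], [-0.6, 0, 0.3, 0, 0, 0], [-0.6, 0, 0.3, 0, 0, 0], [-0.6, 0, 0.3, 0, 0, 0]]
  claw: -1

```text
clock: 4.03
eef_pos: [529.5, 39.8, 2.8]
tool_rot: [3.141, 0.0, 0.641]
force: [-0.3, -0.0, 6.3]
width: 16.9
```

arm_command:
  rows:
    - [[0, 0, -10, 0, 0, 0], [0, 0, -25, 0, 0, 0], [0, 0, -50, 0, 0, 0], [0, 0, -80, 0, 0, 0], [0, 0, -110, 0, 0, 0], [0, 0, -110, 0, 0, 0], [0, 0, -110, 0, 0, 0]]

```text
clock: 4.62
eef_pos: [530.9, 40.0, 114.6]
tool_rot: [3.139, -0.004, 0.641]
force: [-0.2, -0.5, -1.0]
width: 16.8
```

```bash
python3 - <<'E'
from seg import *
im=grab("wrist"); save(im,"w3.png")
s=sensors.read_state(); P=cloud(im)
zt=s["eef_pos"][2]
q=seg(P,s["eef_pos"][:2],60,zt-5,zt+12); print(len(q),rect(q[:,:2]),np.round(np.percentile(q[:,2],[5,50,95])-zt,1))
E
python3 plan.py 518 265.5 113 -23.5
```

```text
5018 (array([533.2,  42.4]), 73.1, 40.5, -37.7) [7.  8.5 9.7]
t 4.67 pos [529.8  39.6 113.2] rpy [ 1.7995e+02 -6.0000e-02  3.6730e+01] w 16.5 F [ 0.2  0.7 -0.2]
shift [ 125.6 -188.1    0.2] rot [ 2.000e-02 -8.000e-02  6.023e+01] dist 226 rows>= 8.4
```

View pics/w3.png

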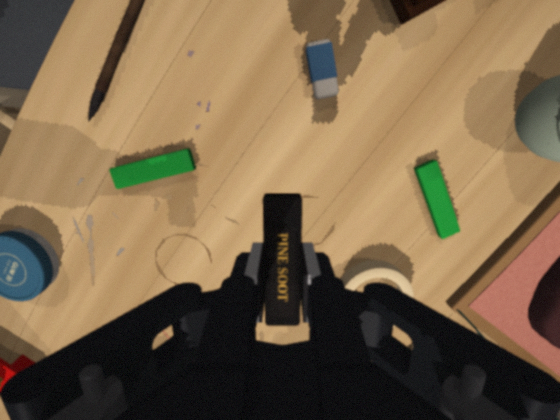

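```bash
cat > held.py <<'E'
from seg import *
from scipy.spatial.transform import Rotation as R
def held(im,xr=9,zr=(-16,-3),show=True):
    s=sensors.read_state(); P=cloud(im).reshape(-1,3); col=im["pixels"].reshape(-1,3).astype(int)
    m=~np.isnan(P[:,0]); P=P[m]; col=col[m]
    t=R.from_euler("xyz",s["tool_rot"]).inv().apply(P-s["eef_pos"])
    k=(abs(t[:,0])<xr)&(abs(t[:,1])<45)&(t[:,2]>zr[0])&(t[:,2]<zr[1])
    q=t[k]; print("held n",len(q),rect(q[:,:2]),"z",np.round(np.percentile(q[:,2],[5,50,95]),1))
    return q
if __name__=="__main__":
    im=grab("wrist"); held(im); held(im,13)
E
python3 held.py; python3 plan.py 490 201 135 -23.5
```

```text
held n 4250 (array([0. , 0.4]), 72.3, 18.0, 90.0) z [-9.3 -8.1 -6.8]
held n 5005 (array([0.1, 0.3]), 72.3, 25.6, -89.6) z [-9.5 -8.1 -6.7]
t 4.72 pos [529.1  39.6 112.3] rpy [-1.800e+02  4.000e-02  3.674e+01] w 16.7 F [ 0.2  0.2 -0.9]
shift [  65.2 -152.8  -22.7] rot [2.000e-02 4.000e-02 6.024e+01] dist 168 rows>= 8.4
```

arm_command:
  rows:
    - [[65, -153, -23, 0, 0, 60.2], [65, -153, -23, 0, 0, 60.2], [65, -153, -23, 0, 0, 60.2], [65, -153, -23, 0, 0, 60.2], [65, -153, -23, 0, 0, 60.2], [65, -153, -23, 0, 0, 60.2], [65, -153, -23, 0, 0, 60.2], [65, -153, -23, 0, 0, 60.2], [65, -153, -23, 0, 0, 60.2], [65, -153, -23, 0, 0, 60.2], [65, -153, -23, 0, 0, 60.2], [65, -153, -23, 0, 0, 60.2], [65, -153, -23, 0, 0, 60.2]]

```text
clock: 5.8
eef_pos: [489.8, 201.2, 135.1]
tool_rot: [3.141, 0.001, -0.408]
force: [0.9, -0.6, -0.7]
width: 16.8
```

```bash
python3 - <<'E'
from seg import *
im=grab("wrist"); save(im,"w4.png"); P=cloud(im); np.save("w4P.npy",P)
for a,b in((14,19),(23,33),(17,33),(5,33),(4,12)):
    q=seg(P,(518,265),64,a,b); print(a,b,len(q),rect(q[:,:2]),np.round(np.percentile(q[:,2],[5,50,95]),1))
E
python3 plan.py 518 265.5 100 -23.5
```

```text
14 19 94 (array([519.4, 266.9]), 95.8, 46.7, 66.7) [15.6 18.3 19. ]
23 33 1490 (array([519.1, 265.8]), 87.4, 35.8, 66.5) [26.8 28.3 29.5]
17 33 3033 (array([519. , 266.1]), 97.4, 47.1, 66.5) [19.4 22.1 29.3]
5 33 6293 (array([519. , 266.1]), 97.4, 47.1, 66.5) [ 5.6 11.2 28.9]
4 12 3483 (array([523.3, 275.1]), 96.6, 46.5, 65.5) [4.7 8.  9.5]
t 5.85 pos [489.9 201.3 135.2] rpy [ 1.7998e+02  3.0000e-02 -2.3410e+01] w 16.9 F [ 0.1 -0.1 -0.6]
shift [  0.3 -70.1  35.2] rot [0.02 0.03 0.09] dist 78 rows>= 1.9
```

View pics/w4.png

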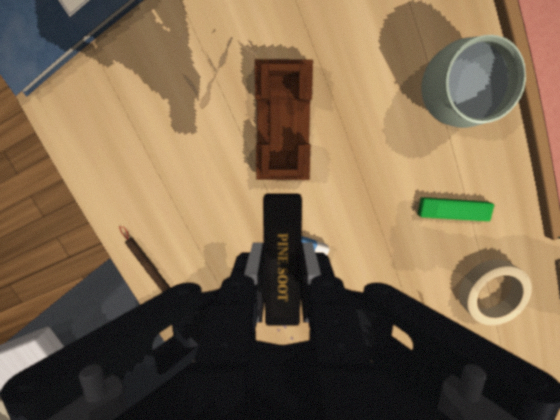

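The box shows at (284,118): centre (519.0, 266.0), axis 66.5°, rim z 28.3, matching the top and side views. I'll go over it at low height and compare again.

```bash
python3 plan.py 519.1 266.2 40 -23.5
```

```text
t 5.85 pos [489.9 201.3 135.2] rpy [ 1.7998e+02  3.0000e-02 -2.3410e+01] w 16.9 F [ 0.1 -0.1 -0.6]
shift [  1.  -71.2  95.2] rot [0.02 0.03 0.09] dist 119 rows>= 2.9
```

arm_command:
  rows:
    - [[1, -25, 10, 0, 0, 0], [1, -50, 20, 0, 0, 0], [1, -71.2, 35, 0, 0, 0], [1, -71.2, 50, 0, 0, 0], [1, -71.2, 65, 0, 0, 0], [1, -71.2, 78, 0, 0, 0], [1, -71.2, 88, 0, 0, 0], [1, -71.2, 93, 0, 0, 0], [1, -71.2, 95.2, 0, 0, 0.1], [1, -71.2, 95.2, 0, 0, 0.1], [1, -71.2, 95.2, 0, 0, 0.1]]

```text
clock: 6.77
eef_pos: [519.8, 266.5, 40.9]
tool_rot: [-3.141, -0.001, -0.411]
force: [0.7, -0.3, -0.6]
width: 16.7
```

```bash
python3 - <<'E'
from held import *
im=grab("wrist"); save(im,"w5.png"); held(im)
P=cloud(im)
for a,b in((23,32),(17,32)):
    q=seg(P,(519,266),64,a,b); print(a,b,len(q),rect(q[:,:2]),np.round(np.percentile(q[:,2],[5,50,95]),1))
im2=grab("side"); save(im2,"s5.png",(170,260,330,380),4)
E
python3 plan.py 519.1 266.2 11 -23.5
```

```text
held n 4723 (array([-0. , -0.8]), 72.1, 18.0, -90.0) z [-8.2 -6.9 -5.7]
23 32 1678 (array([519., 266.]), 88.3, 36.2, 66.3) [25.9 28.2 29.3]
17 32 3368 (array([519.8, 268.3]), 93.3, 47.2, 65.9) [19.4 22.9 29. ]
t 6.87 pos [519.8 266.6  41.1] rpy [-1.7993e+02 -5.0000e-02 -2.3550e+01] w 17.0 F [ 0.7  0.5 -0.7]
shift [-0.5  0.7 30.1] rot [-0.07 -0.05 -0.05] dist 30 rows>= 0.7
```

View pics/w5.png

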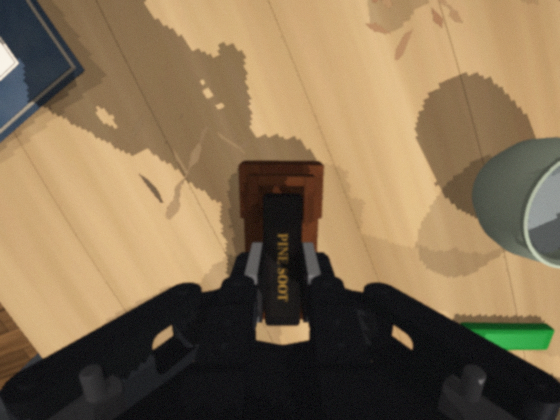

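View pics/s5.png

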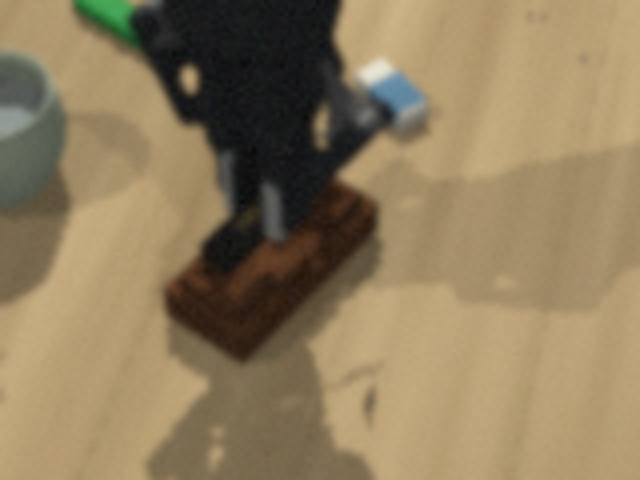

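arm_command:
  rows:
    - [[-0.4, 0.8, 3, 0, 0, 0], [-0.4, 0.8, 6, 0, 0, 0], [-0.4, 0.8, 9, 0, 0, 0], [-0.4, 0.8, 12, 0, 0, 0], [-0.4, 0.8, 14, 0, 0, 0], [-0.4, 0.8, 16, 0, 0, 0], [-0.4, 0.8, 18, 0, 0, 0], [-0.4, 0.8, 18, 0, 0, 0]]

```text
clock: 7.53
eef_pos: [518.4, 265.7, 21.9]
tool_rot: [3.141, 0.0, -0.411]
force: [0.1, -0.1, -0.6]
width: 16.7
```

```bash
python3 plan.py 519.1 266.2 11 -23.5
```

```text
t 7.53 pos [518.4 265.7  21.9] rpy [ 1.7997e+02  2.0000e-02 -2.3540e+01] w 16.7 F [ 0.1 -0.1 -0.6]
shift [ 0.4 -0.8 10.9] rot [ 0.03  0.02 -0.04] dist 11 rows>= 0.3
```

arm_command:
  rows:
    - [[0, 0, 2, 0, 0, 0], [0, 0, 4, 0, 0, 0], [0, 0, 6, 0, 0, 0], [0, 0, 8, 0, 0, 0], [0, 0, 9.5, 0, 0, 0], [0, 0, 10.5, 0, 0, 0], [0, 0, 11, 0, 0, 0], [0, 0, 11, 0, 0, 0]]

```text
clock: 8.2
eef_pos: [518.6, 265.7, 11.2]
tool_rot: [3.141, 0.0, -0.411]
force: [0.3, 0.3, -0.9]
width: 17.0
```

```bash
python3 plan.py 519.1 266.2 11 -23.5; python3 held.py
```

```text
t 8.2 pos [518.6 265.7  11.2] rpy [179.99   0.   -23.55] w 17.0 F [ 0.3  0.3 -0.9]
shift [ 0.3 -0.6  0.2] rot [ 0.01  0.   -0.05] dist 1 rows>= 0.0
held n 5373 (array([ 0. , -2.7]), 84.5, 18.0, 90.0) z [-12.7  -7.1  -5.9]
held n 6232 (array([ 0. , -2.7]), 84.5, 26.0, 90.0) z [-13.8  -7.2  -5.7]
```

arm_command:
  rows:
    - [[0, 0, 0, 0, 0, 0], [0, 0, 0, 0, 0, 0], [0, 0, 0, 0, 0, 0], [0, 0, 0, 0, 0, 0], [0, 0, 0, 0, 0, 0], [0, 0, 0, 0, 0, 0]]
  claw: -0.2

```text
clock: 8.75
eef_pos: [518.7, 265.7, 11.4]
tool_rot: [-3.142, -0.0, -0.411]
force: [0.1, -0.5, -0.2]
width: 34.3
```

arm_command:
  rows:
    - [[0, 0, -5, 0, 0, 0], [0, 0, -15, 0, 0, 0], [0, 0, -40, 0, 0, 0], [0, 40, -80, 0, 0, 0], [0, 70, -110, 0, 0, 0], [0, 70, -110, 0, 0, 0], [0, 70, -110, 0, 0, 0]]

```text
clock: 9.33
eef_pos: [491.5, 198.7, 125.0]
tool_rot: [-3.14, -0.004, -0.415]
force: [0.9, 0.2, 0.1]
width: 34.3
```

```bash
python3 - <<'E'
from seg import *
im=grab("wrist"); save(im,"w6.png",(180,0,400,200),3.5); P=cloud(im)
for a,b in((23,33),(17,33)):
    q=seg(P,(519,266),64,a,b); print(a,b,len(q),rect(q[:,:2]),np.round(np.percentile(q[:,2],[5,50,95]),1))
# dark/blackness seg of stick
px=im["pixels"].astype(int); m=(px.max(2)<45)&(np.hypot(P[:,:,0]-519,P[:,:,1]-266)<50)
q=P[m]; print("black",len(q),rect(q[:,:2]),np.round(np.percentile(q[:,2],[5,50,95]),1))
E
python3 plan.py 519.1 266.2 11 -23.5
```

```text
23 33 1626 (array([518.9, 266.2]), 87.4, 35.6, 66.5) [26.5 28.3 29.5]
17 33 5213 (array([518.8, 265.9]), 98.5, 46.9, 66.5) [17.4 20.2 29. ]
black 2519 (array([518.9, 270.8]), 86.2, 38.7, 66.6) [ 5.5 17.6 19.7]
t 9.38 pos [491.7 200.7 123.6] rpy [-1.7986e+02 -1.7000e-01 -2.3680e+01] w 34.3 F [-0.4 -0.2 -1.2]
shift [ -1.5 -70.7 112.8] rot [-0.14 -0.17 -0.18] dist 133 rows>= 3.2
```

View pics/w6.png

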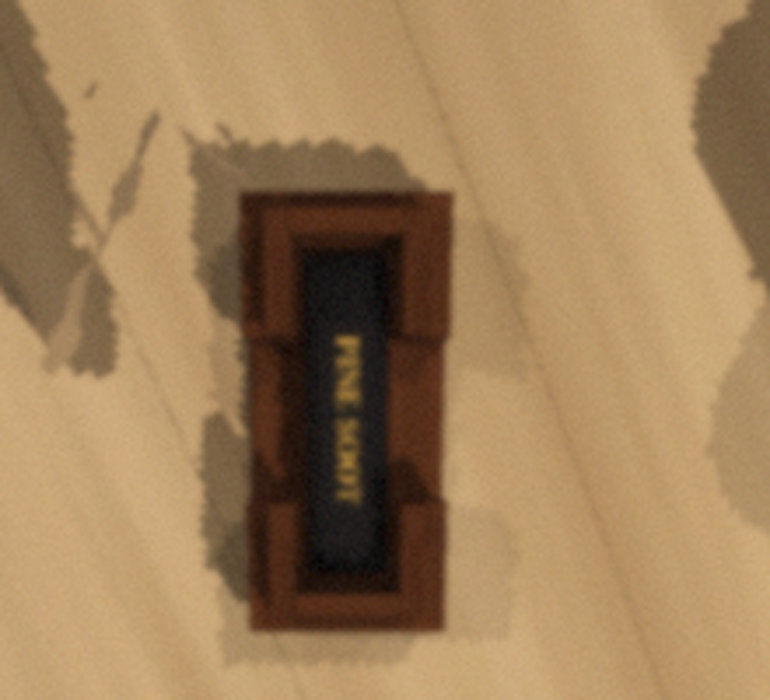

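The stick lies black in the recess with clearance all round (crop 345,410), top z ≈18, and the box hasn't moved. Next is the lid.

```bash
python3 plan.py 523 -257 160 -6.4
```

```text
t 9.38 pos [491.7 200.7 123.6] rpy [-1.7986e+02 -1.7000e-01 -2.3680e+01] w 34.3 F [-0.4 -0.2 -1.2]
shift [212.6 406.5 -36.8] rot [ -0.11  -0.19 -17.28] dist 460 rows>= 11.0
```

arm_command:
  rows:
    - [[212.6, 406.5, -37, 0, 0, -17.2], [212.6, 406.5, -37, 0, 0, -17.2], [212.6, 406.5, -37, 0, 0, -17.2], [212.6, 406.5, -37, 0, 0, -17.2], [212.6, 406.5, -37, 0, 0, -17.2], [212.6, 406.5, -37, 0, 0, -17.2], [212.6, 406.5, -37, 0, 0, -17.2], [212.6, 406.5, -37, 0, 0, -17.2], [212.6, 406.5, -37, 0, 0, -17.2], [212.6, 406.5, -37, 0, 0, -17.2], [212.6, 406.5, -37, 0, 0, -17.2], [212.6, 406.5, -37, 0, 0, -17.2], [212.6, 406.5, -37, 0, 0, -17.2], [212.6, 406.5, -37, 0, 0, -17.2], [212.6, 406.5, -37, 0, 0, -17.2], [212.6, 406.5, -37, 0, 0, -17.2]]
  claw: 1

```text
clock: 10.72
eef_pos: [523.7, -253.5, 158.0]
tool_rot: [-3.14, 0.0, -0.107]
force: [0.2, -0.5, 0.8]
width: 85.6
```

```bash
cat > lidm.py <<'E'
from seg import *
def lidm(c,z0=0,fn=None,crop=None,s=1,cam="wrist"):
    im=grab(cam)
    if fn: save(im,fn,crop,s)
    P=cloud(im)
    # walls+tabs top heights relative to bench z0: lid top 26?, tabs 8-18, pull 30-44
    for n,a,b in(("tabs+",10,29),("lidtop",22,29),("pull",36,48)):
        q=seg(P,c,64,a+z0,b+z0)
        if len(q)>8: print(n,len(q),rect(q[:,:2]),np.round(np.percentile(q[:,2],[5,50,95]),1))
    return im,P
E
python3 - <<'E'
from lidm import *
im,P=lidm((523,-257),0,"w7.png")
E
python3 plan.py 523 -257 160 -6.4
```

```text
tabs+ 4507 (array([ 524.6, -257.6]), 98.2, 55.8, 85.0) [19.4 25.3 26.4]
lidtop 4263 (array([ 524.4, -257.6]), 98.2, 47.0, 85.1) [24.1 25.3 26.4]
pull 640 (array([ 524.4, -257.6]), 44.3, 11.7, 84.2) [41.4 43.9 45.3]
t 10.77 pos [ 523.6 -253.9  158.2] rpy [-1.7995e+02  2.0000e-02 -6.1600e+00] w 85.3 F [-0.1 -0.   0.5]
shift [-0.3  3.2 -1.8] rot [-0.05  0.02  0.24] dist 4 rows>= 0.1
```

View pics/w7.png

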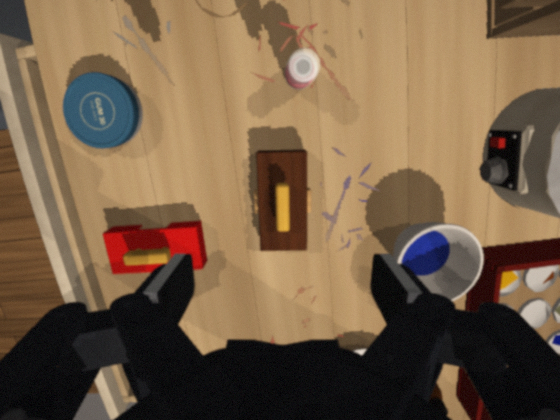

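Run:
```python
from lidm import *
im,P=lidm((524.4,-257.6),0)
def pca(q):
    q=q[:,:2]; c=q.mean(0); w,v=np.linalg.eigh(np.cov((q-c).T)); d=v[:,1]; return np.round(c,1),round(np.degrees(np.arctan2(d[1],d[0]))%180,2)
q=seg(P,(524.4,-257.6),60,22,29); print("lid",pca(q))
q=seg(P,(524.4,-257.6),40,36,48); print("pull",pca(q))
# tabs: pixels 10<z<21, pale colour, outside lid wall
Q=P.reshape(-1,3); th=np.radians(84.7); u=np.array([np.cos(th),np.sin(th)]); n=np.array([u[1],-u[0]])
d=Q[:,:2]-[524.4,-257.6]; a=d@u; b=d@n
for s in(-1,1):
    m=(abs(a)<16)&(b*s>24.5)&(b*s<32)&(Q[:,2]>12)&(Q[:,2]<22); t=Q[m]; print("tab",s,len(t),np.round([a[m].min(),a[m].max(),(b[m]).min(),b[m].max(),np.median(t[:,2])],1))
save(im,"w8.png",(230,120,340,270),4)
```

```text
tabs+ 4509 (array([ 524.5, -257.6]), 98.3, 55.8, 85.0) [19.9 25.2 26.4]
lidtop 4269 (array([ 524.5, -257.6]), 98.3, 47.0, 85.1) [24.1 25.3 26.5]
pull 637 (array([ 524.4, -256.9]), 42.8, 11.7, 84.2) [41.5 44.  45.1]
lid (array([ 524.9, -254.3]), np.float64(85.08))
pull (array([ 524.7, -255.9]), np.float64(84.95))
tab -1 80 [-10.9  12.  -27.9 -24.5  17.9]
tab 1 93 [-10.5  12.1  24.7  28.   18. ]
```

View pics/w8.png

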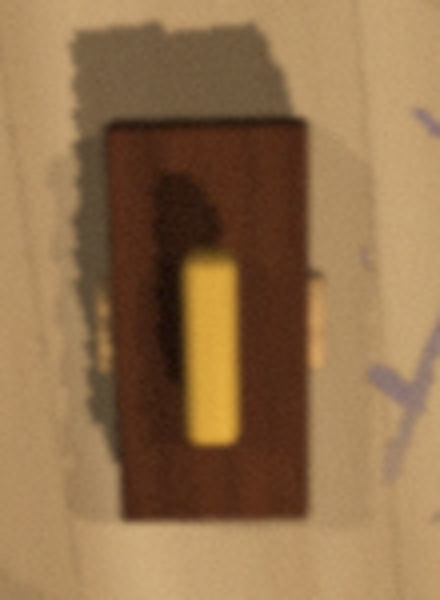

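Pixels from the w7 and w8 pictures: lids at (283,200), with both pale tabs visible at crop (104,330) and (317,325), their tops at z 18. The lid top is at 25.3 and the pull at 44, as expected. The red look-alike is off at (155,247). I'll go down over the tabs.

```bash
python3 plan.py 524.5 -257.1 1.5 -5.3
```

```text
t 10.82 pos [ 523.6 -254.2  158.3] rpy [-1.7996e+02  1.0000e-02 -6.1900e+00] w 85.1 F [-0.2 -0.1  0. ]
shift [  1.2   2.9 156.8] rot [-0.04  0.01 -0.89] dist 157 rows>= 3.8
```

arm_command:
  rows:
    - [[1, 2, 20, 0, 0, -0.9], [1, 2, 45, 0, 0, -0.9], [1, 2, 70, 0, 0, -0.9], [1, 2, 85, 0, 0, -0.9], [1, 2, 90, 0, 0, -0.9], [1, 2, 90, 0, 0, -0.9], [1, 2, 90, 0, 0, -0.9], [1, 2, 90, 0, 0, -0.9]]

```text
clock: 11.48
eef_pos: [525.0, -258.2, 69.6]
tool_rot: [3.141, -0.002, -0.095]
force: [0.3, 0.9, 0.1]
width: 85.5
```

```bash
python3 - <<'E'
from lidm import *
im,P=lidm((524.4,-257.6),0,"w9.png")
E
python3 plan.py 524.5 -257.1 1.5 -5.3
```

```text
tabs+ 8836 (array([ 524.4, -257.5]), 97.9, 56.1, 84.8) [20.1 25.3 26.4]
lidtop 8351 (array([ 524.3, -257.6]), 97.9, 47.2, 85.0) [24.3 25.3 26.4]
pull 1346 (array([ 524.2, -257.5]), 44.0, 11.8, 84.8) [41.4 44.  45.1]
t 11.53 pos [ 524.9 -258.3   69.6] rpy [ 1.7996e+02 -1.3000e-01 -5.4400e+00] w 85.3 F [-0.3 -0.5 -0.1]
shift [-0.7 -1.2 68.1] rot [ 0.04 -0.13 -0.14] dist 68 rows>= 1.6
```

View pics/w9.png

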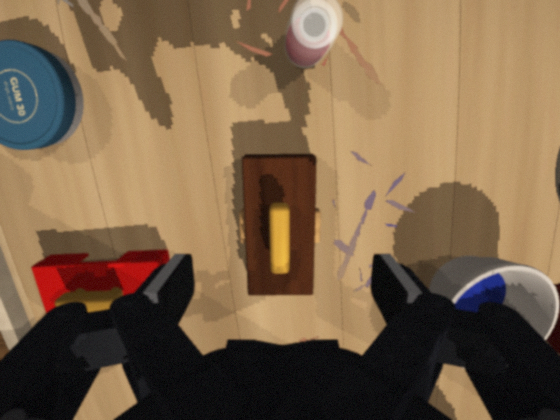

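arm_command:
  rows:
    - [[-0.6, -1, 15, 0, 0, -0.1], [-0.6, -1, 30, 0, 0, -0.1], [-0.6, -1, 42, 0, 0, -0.1], [-0.6, -1, 50, 0, 0, -0.1], [-0.6, -1, 56, 0, 0, -0.1], [-0.6, -1, 61, 0, 0, -0.1], [-0.6, -1, 64, 0, 0, -0.1], [-0.6, -1, 66, 0, 0, -0.1], [-0.6, -1, 67, 0, 0, -0.1], [-0.6, -1, 68, 0, 0, -0.1], [-0.6, -1, 68, 0, 0, -0.1], [-0.6, -1, 68, 0, 0, -0.1]]

```text
clock: 12.53
eef_pos: [523.6, -257.1, 0.6]
tool_rot: [3.141, -0.0, -0.093]
force: [0.3, -0.1, -0.2]
width: 85.6
```

```bash
python3 - <<'E'
from lidm import *
im,P=lidm((524.4,-257.6),0,"w10.png")
E
python3 plan.py 524.5 -257.3 1.5 -5.3
```

```text
tabs+ 17008 (array([ 525.5, -248.1]), 88.5, 87.3, -48.7) [18.1 25.3 26.4]
lidtop 15371 (array([ 525.5, -248.1]), 87.8, 87.2, -48.7) [24.2 25.3 26.4]
pull 4524 (array([ 523.8, -254.2]), 112.0, 38.4, -15.2) [37.3 43.6 46.1]
t 12.58 pos [ 523.6 -257.1    0.6] rpy [ 1.7999e+02 -3.0000e-02 -5.3500e+00] w 85.4 F [ 0.1  0.3 -0.5]
shift [ 0.9  0.1 -0.9] rot [ 0.01 -0.03 -0.05] dist 1 rows>= 0.0
```

View pics/w10.png

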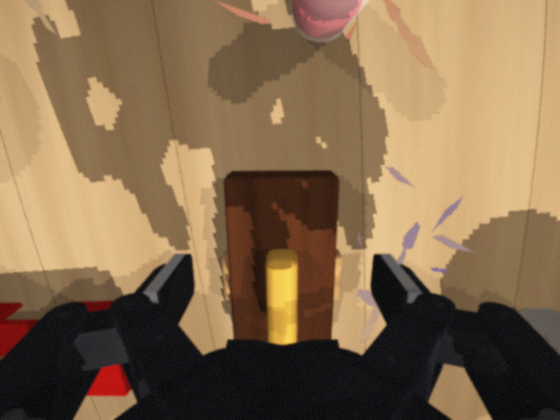

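arm_command:
  rows:
    - [[0.7, 0.1, -0.5, 0, 0, 0], [0.7, 0.1, -0.5, 0, 0, 0], [0.7, 0.1, -0.5, 0, 0, 0], [0.7, 0.1, -0.5, 0, 0, 0], [0.7, 0.1, -0.5, 0, 0, 0], [0.7, 0.1, -0.5, 0, 0, 0], [0.7, 0.1, -0.5, 0, 0, 0], [0.7, 0.1, -0.5, 0, 0, 0], [0.7, 0.1, -0.5, 0, 0, 0]]
  claw: -1

```text
clock: 13.33
eef_pos: [524.3, -257.3, 1.4]
tool_rot: [3.141, -0.0, -0.093]
force: [-1.1, 0.4, 5.3]
width: 54.7
```

```bash
python3 - <<'E'
from h import *
im=grab("wrist"); save(im,"w11.png")
im=grab("side"); save(im,"s11.png",(240,120,360,230),5)
E
python3 plan.py 524.5 -257.3 1.5 -5.3
```

```text
t 13.43 pos [ 524.3 -257.3    1.4] rpy [ 1.7998e+02 -2.0000e-02 -5.3500e+00] w 54.7 F [-0.9  1.   5.1]
shift [ 0.2 -0.  -0.1] rot [ 0.02 -0.02 -0.05] dist 0 rows>= 0.0
```

View pics/w11.png

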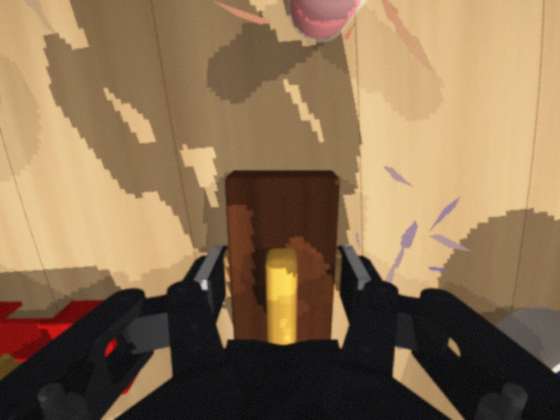

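View pics/s11.png

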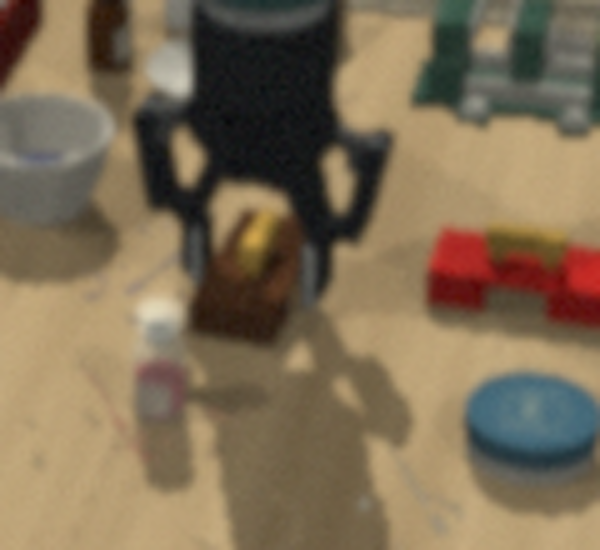

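Both tabs are held (opening 54.7). I'll lift slowly and look.

arm_command:
  rows:
    - [[0, 0, -1, 0, 0, 0], [0, 0, -3, 0, 0, 0], [0, 0, -6, 0, 0, 0], [0, 0, -10, 0, 0, 0], [0, 0, -16, 0, 0, 0], [0, 0, -22, 0, 0, 0], [0, 0, -28, 0, 0, 0], [0, 0, -30, 0, 0, 0], [0, 0, -30, 0, 0, 0]]

```text
clock: 14.18
eef_pos: [524.7, -257.5, 31.8]
tool_rot: [3.141, -0.002, -0.093]
force: [0.1, 0.2, -2.0]
width: 54.4
```

```bash
python3 - <<'E'
from h import *
im=grab("wrist"); save(im,"w12.png")
im=grab("side"); save(im,"s12.png",(240,120,360,230),5)
E
python3 plan.py 524.5 -257.3 1.5 -5.3
```

```text
t 14.28 pos [ 524.1 -257.3   31. ] rpy [ 1.7999e+02 -1.0000e-02 -5.3500e+00] w 54.4 F [ 0.3  0.2 -1.8]
shift [ 0.4  0.  29.5] rot [ 0.01 -0.01 -0.05] dist 29 rows>= 0.7
```

View pics/w12.png

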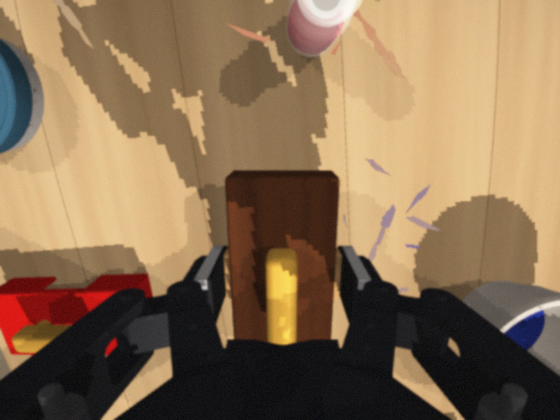

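View pics/s12.png

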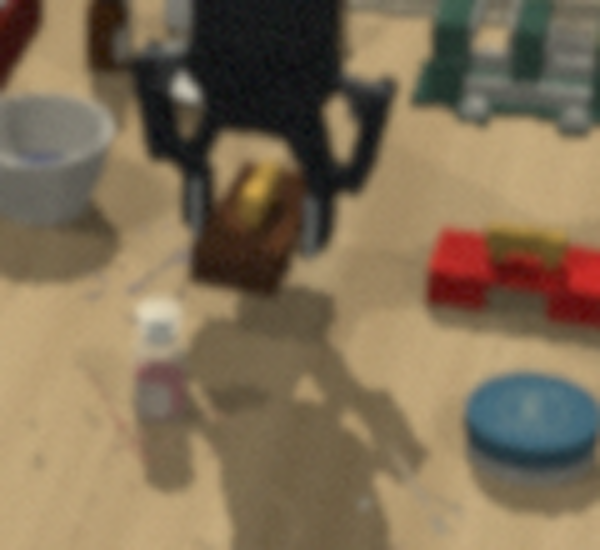

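Both lids have come up together (2 N, about 0.2 kg), level and unmoved in the gripper. Next I'll lift higher and carry them over smoothly.

arm_command:
  rows:
    - [[0, 0, -5, 0, 0, 0], [0, 0, -15, 0, 0, 0], [0, 0, -30, 0, 0, 0], [0, 0, -50, 0, 0, 0], [0, 0, -70, 0, 0, 0], [0, 0, -90, 0, 0, 0], [0, 0, -102, 0, 0, 0], [0, 0, -108, 0, 0, 0], [0, 0, -110, 0, 0, 0], [0, 0, -110, 0, 0, 0], [0, 0, -110, 0, 0, 0]]

```text
clock: 15.2
eef_pos: [523.4, -257.0, 139.9]
tool_rot: [-3.141, 0.002, -0.093]
force: [0.8, 0.4, -2.2]
width: 54.3
```

```bash
python3 plan.py 485 188 140 -23.5
python3 - <<'E'
from held import *
im=grab("wrist"); 
held(im,26,(-30,-20)); held(im,8,(-48,-36))
E
```

```text
t 15.2 pos [ 523.4 -257.   139.9] rpy [-1.7997e+02  1.0000e-01 -5.3500e+00] w 54.3 F [ 0.8  0.4 -2.2]
shift [-7.970e+01 -4.395e+02  3.000e-01] rot [-1.000e-02  1.000e-01  1.815e+01] dist 447 rows>= 10.7
held n 13428 (array([ 0.6, -7.1]), 75.8, 47.3, -89.9) z [-25.1 -24.1 -23.1]
held n 2724 (array([ 0.5, -2.5]), 38.7, 12.2, 89.9) z [-43.8 -42.7 -39.8]
```

arm_command:
  rows:
    - [[-1, -5, 0, 0, 0, 0.2], [-4, -20, 0, 0, 0, 0.8], [-8, -44, 0, 0, 0, 1.8], [-13, -72, 0, 0, 0, 3], [-19, -105, 0, 0, 0, 4.4], [-25, -140, 0, 0, 0, 5.8], [-32, -175, 0, 0, 0, 7.2], [-38, -210, 0, 0, 0, 8.7], [-45, -246, 0, 0, 0, 10.2], [-51, -281, 0, 0, 0, 11.6], [-57, -316, 0, 0, 0, 13], [-63, -349, 0, 0, 0, 14.4], [-69, -380, 0, 0, 0, 15.7], [-73, -404, 0, 0, 0, 16.7], [-77, -422, 0, 0, 0, 17.4], [-79, -433, 0, 0, 0, 17.9], [-79.7, -438, 0, 0, 0, 18.1], [-79.7, -439.5, 0, 0, 0, 18.1], [-79.7, -439.5, 0, 0, 0, 18.1], [-79.7, -439.5, 0, 0, 0, 18.1]]

```text
clock: 16.92
eef_pos: [485.9, 186.0, 140.6]
tool_rot: [3.14, -0.0, -0.411]
force: [0.3, -0.5, -1.9]
width: 54.4
```

```bash
python3 - <<'E'
from held import *
im=grab("wrist"); save(im,"w13.png"); P=cloud(im)
for a,b in((23,33),(17,33)):
    q=seg(P,(519,266),64,a,b); print(a,b,len(q),rect(q[:,:2]),np.round(np.percentile(q[:,2],[5,50,95]),1))
held(im,8,(-48,-36)); held(im,26,(-30,-20))
E
python3 plan.py 518.9 266.1 100 -23.5
```

```text
23 33 1488 (array([518.8, 266. ]), 87.9, 35.9, 66.7) [26.8 28.3 29.5]
17 33 4702 (array([518.8, 265.9]), 98.0, 47.3, 66.6) [17.5 20.2 29. ]
held n 2701 (array([-0. , -2.8]), 38.3, 12.1, 90.0) z [-43.6 -42.5 -39.6]
held n 13380 (array([ 0. , -6.8]), 76.5, 47.2, 90.0) z [-24.9 -23.9 -22.9]
t 16.97 pos [486.  186.  140.7] rpy [ 1.7994e+02 -1.0000e-02 -2.3580e+01] w 54.7 F [-0.  -0.6 -2.7]
shift [ -1.9 -86.6  40.6] rot [ 0.06 -0.01 -0.08] dist 96 rows>= 2.3
```

View pics/w13.png

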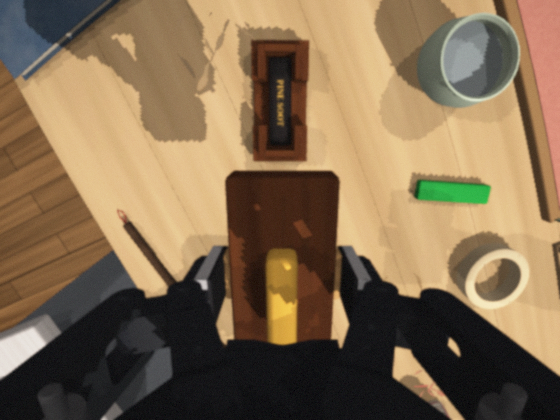

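arm_command:
  rows:
    - [[-0.2, -8, 2, 0, 0, 0], [-0.5, -25, 6, 0, 0, 0], [-1, -47, 14, 0, 0, 0], [-1.5, -68, 25, 0, 0, 0], [-1.8, -81, 40, 0, 0, 0], [-1.9, -86, 55, 0, 0, 0], [-1.9, -86.6, 68, 0, 0, 0], [-1.9, -86.6, 78, 0, 0, 0], [-1.9, -86.6, 84, 0, 0, 0], [-1.9, -86.6, 86, 0, 0, 0], [-1.9, -86.6, 86, 0, 0, 0], [-1.9, -86.6, 86, 0, 0, 0], [-1.9, -86.6, 86, 0, 0, 0]]

```text
clock: 18.05
eef_pos: [519.1, 268.1, 55.6]
tool_rot: [-3.14, -0.001, -0.41]
force: [0.2, 0.6, -1.9]
width: 54.6
```

```bash
python3 - <<'E'
from held import *
im=grab("wrist"); save(im,"w14.png"); P=cloud(im)
for a,b in((23,33),(17,33)):
    q=seg(P,(519,266),64,a,b); print(a,b,len(q),rect(q[:,:2]) if len(q)>5 else "",)
held(im,8,(-48,-36)); held(im,26,(-30,-20))
save(grab("side"),"s14.png",(170,240,330,360),4)
E
python3 plan.py 518.9 266.0 21.5 -23.5
```

```text
23 33 0 
17 33 635 (array([537.9, 308.7]), 46.2, 4.8, -23.5)
held n 2706 (array([ 0.1, -2.6]), 38.5, 12.1, -90.0) z [-43.6 -42.5 -39.4]
held n 13392 (array([ 0.2, -7.2]), 75.7, 47.4, -89.9) z [-24.9 -23.9 -22.8]
t 18.15 pos [518.9 268.1  55.6] rpy [-1.7994e+02 -5.0000e-02 -2.3460e+01] w 54.2 F [ 0.7 -0.6 -1.6]
shift [ 0.8  2.  34.1] rot [-0.06 -0.05  0.04] dist 34 rows>= 0.8
```

View pics/s14.png

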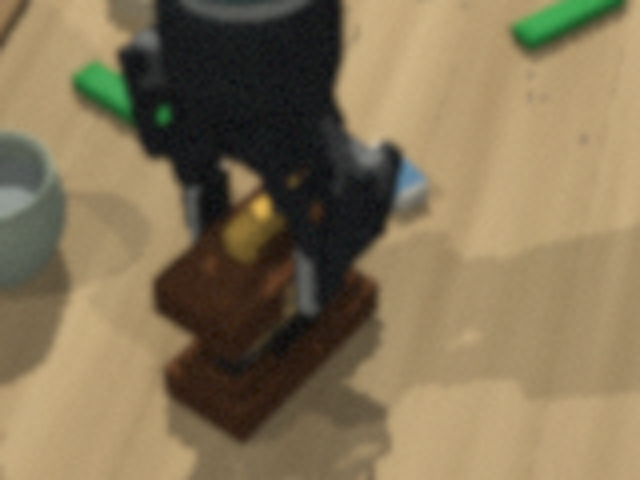

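View pics/w14.png

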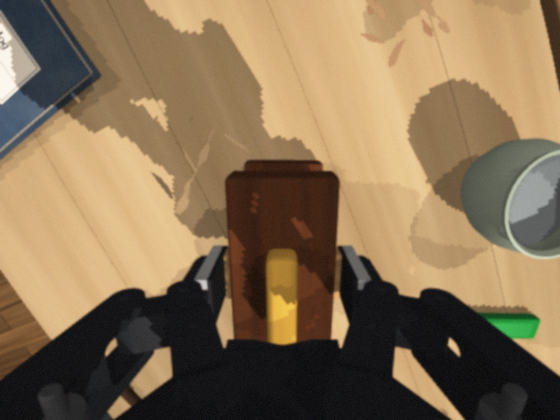

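arm_command:
  rows:
    - [[0.2, 1, 3, 0, 0, 0], [0.4, 2, 7, 0, 0, 0], [0.4, 2, 11, 0, 0, 0], [0.4, 2, 15, 0, 0, 0], [0.4, 2, 18, 0, 0, 0], [0.4, 2, 18, 0, 0, 0], [0.4, 2, 18, 0, 0, 0], [0.4, 2, 18, 0, 0, 0]]

```text
clock: 18.82
eef_pos: [518.1, 266.1, 36.8]
tool_rot: [-3.142, -0.0, -0.409]
force: [-0.7, 0.2, -2.3]
width: 54.6
```

```bash
python3 plan.py 518.85 266.0 21.5 -23.5
python3 - <<'E'
from held import *
im=grab("wrist"); save(im,"w15.png",(180,120,390,360),3); P=cloud(im)
s=sensors.read_state()
q=seg(P,(538,309),30,14,24); print(len(q),rect(q[:,:2]))
# lateral of far end in tool frame: box shoulder vs lid far edge
R_=R.from_euler("xyz",s["tool_rot"]).inv()
t=R_.apply(q-s["eef_pos"]); print("box far tool x",np.round([t[:,0].min(),t[:,0].max(),t[:,1].min(),t[:,1].max()],1))
Q=P.reshape(-1,3); Q=Q[~np.isnan(Q[:,0])]; t=R_.apply(Q-s["eef_pos"]); k=(abs(t[:,0])<27)&(t[:,1]<-25)&(t[:,1]>-60)&(t[:,2]>-27)&(t[:,2]<-21); t=t[k]
print("lid far tool",np.round([*np.percentile(t[:,0],[.3,99.7]),np.percentile(t[:,1],.3)],1))
E
python3 plan.py 518.85 266.0 21.5 -23.5
```

```text
t 18.82 pos [518.1 266.1  36.8] rpy [-180.     -0.    -23.44] w 54.6 F [-0.7  0.2 -2.3]
shift [ 0.8 -0.2 15.3] rot [-0.   -0.    0.06] dist 15 rows>= 0.4
766 (array([537.8, 309.1]), 46.8, 4.1, -23.8)
box far tool x [-22.5  24.3 -49.3 -45.2]
lid far tool [-23.1  22.9 -48.3]
t 18.87 pos [518.1 266.1  36.9] rpy [-1.7998e+02 -1.0000e-02 -2.3450e+01] w 54.0 F [-0.   0.6 -1.5]
shift [ 0.7 -0.1 15.4] rot [-0.02 -0.01  0.05] dist 15 rows>= 0.4
```

View pics/w15.png

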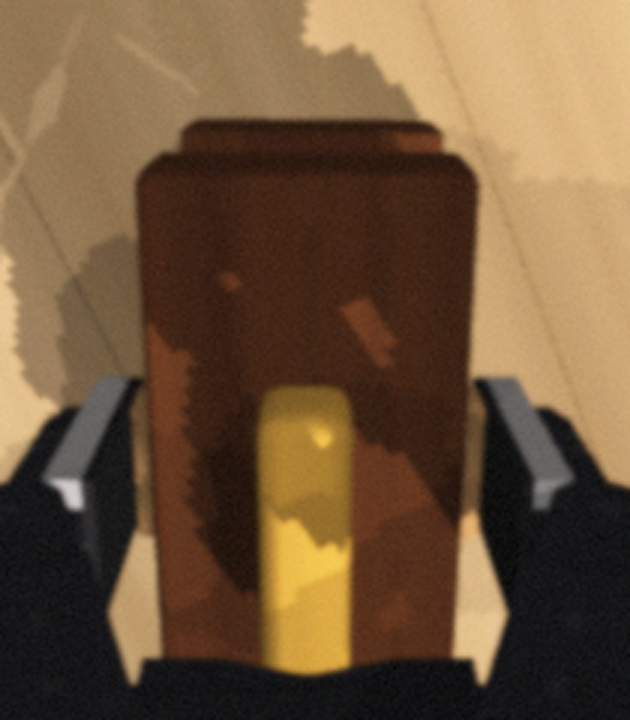

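arm_command:
  rows:
    - [[0.8, -0.4, 1, 0, 0, 0], [0.8, -0.4, 3, 0, 0, 0], [0.8, -0.4, 5, 0, 0, 0], [0.8, -0.4, 7, 0, 0, 0], [0.8, -0.4, 9, 0, 0, 0], [0.8, -0.4, 10, 0, 0, 0], [0.8, -0.4, 10, 0, 0, 0]]

```text
clock: 19.45
eef_pos: [518.7, 266.0, 26.5]
tool_rot: [3.141, 0.0, -0.409]
force: [0.6, -0.9, -2.0]
width: 54.1
```

```bash
python3 plan.py 518.85 266.0 21.5 -23.5
```

```text
t 19.45 pos [518.7 266.   26.5] rpy [ 1.7997e+02  2.0000e-02 -2.3450e+01] w 54.1 F [ 0.6 -0.9 -2. ]
shift [ 0.1 -0.1  5. ] rot [0.03 0.02 0.05] dist 5 rows>= 0.1
```

The plug is entering with no extra force, so I'll go on down to the seat.

arm_command:
  rows:
    - [[0.1, 0, 1, 0, 0, 0], [0.1, 0, 2, 0, 0, 0], [0.1, 0, 3, 0, 0, 0], [0.1, 0, 4, 0, 0, 0], [0.1, 0, 4.7, 0, 0, 0], [0.1, 0, 4.7, 0, 0, 0]]

```text
clock: 19.95
eef_pos: [518.9, 266.0, 21.9]
tool_rot: [3.141, 0.0, -0.409]
force: [0.4, 0.4, -1.9]
width: 54.4
```

```bash
python3 plan.py 518.85 266.0 21.5 -23.5
python3 - <<'E'
from held import *
im=grab("wrist"); held(im,26,(-30,-20))
save(grab("side"),"s16.png",(170,240,330,360),4)
E
```

```text
t 19.95 pos [518.9 266.   21.9] rpy [ 1.7999e+02  1.0000e-02 -2.3450e+01] w 54.4 F [ 0.4  0.4 -1.9]
shift [-0.  -0.   0.4] rot [0.01 0.01 0.05] dist 0 rows>= 0.0
held n 13406 (array([ 0., -7.]), 76.1, 47.4, -90.0) z [-24.8 -23.8 -22.8]
```

View pics/s16.png

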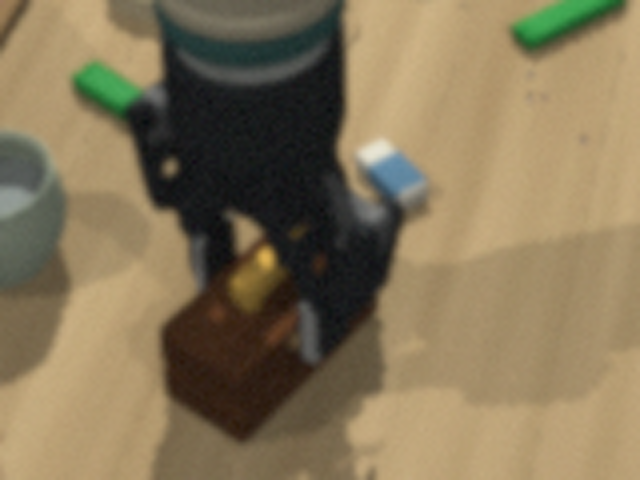

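arm_command:
  rows:
    - [[0, 0, 0.4, 0, 0, 0], [0, 0, 0.7, 0, 0, 0], [0, 0, 0.7, 0, 0, 0], [0, 0, 0.7, 0, 0, 0]]

```text
clock: 20.38
eef_pos: [519.1, 266.1, 21.6]
tool_rot: [-3.141, -0.0, -0.409]
force: [0.1, 0.2, 0.2]
width: 54.4
```

arm_command:
  rows:
    - [[0, 0, 0, 0, 0, 0], [0, 0, 0, 0, 0, 0], [0, 0, 0, 0, 0, 0], [0, 0, 0, 0, 0, 0], [0, 0, 0, 0, 0, 0], [0, 0, 0, 0, 0, 0], [0, 0, 0, 0, 0, 0]]
  claw: 1

```text
clock: 20.97
eef_pos: [519.0, 266.0, 21.4]
tool_rot: [-3.142, -0.0, -0.409]
force: [1.5, -0.7, -0.1]
width: 86.0
```

arm_command:
  rows:
    - [[0, 0, -5, 0, 0, 0], [0, 0, -20, 0, 0, 0], [0, 0, -45, 0, 0, 0], [0, 30, -75, 0, 0, 0], [0, 50, -100, 0, 0, 0], [0, 50, -100, 0, 0, 0], [0, 50, -100, 0, 0, 0], [0, 50, -100, 0, 0, 0]]

```text
clock: 21.63
eef_pos: [499.4, 220.8, 121.6]
tool_rot: [-3.14, -0.0, -0.409]
force: [-0.2, 0.7, 0.3]
width: 85.4
```

```bash
python3 - <<'E'
from lidm import *
im,P=lidm((518.9,266),20,"w17.png",(170,0,390,220),3)
def lvl(q):
    A=np.c_[q[:,:2]-q[:,:2].mean(0),np.ones(len(q))]; r=np.linalg.lstsq(A,q[:,2],rcond=None)[0]; print("tilt",np.round(r,4))
lvl(seg(P,(518.9,266),40,43,48))
def tabs(P,c,deg,z0):
    Q=P.reshape(-1,3); th=np.radians(deg); u=np.array([np.cos(th),np.sin(th)]); n=np.array([u[1],-u[0]])
    d=Q[:,:2]-c; a=d@u; b=d@n
    for s in(-1,1):
        m=(abs(a)<16)&(b*s>24.5)&(b*s<32)&(Q[:,2]>12+z0)&(Q[:,2]<22+z0); t=Q[m]; print("tab",s,len(t),np.round([a[m].min(),a[m].max(),b[m].min(),b[m].max(),np.median(t[:,2])],1) if len(t) else "")
tabs(P,(518.9,266),66.5,20)
for cam in("top","side"): print(cam); lidm((518.9,266),20,cam=cam)
save(grab("side"),"s17.png",(170,240,330,360),4)
E
python3 plan.py 518.85 266.0 150 -23.5
```

```text
tabs+ 7861 (array([519.1, 265.4]), 98.0, 55.7, 66.8) [43.8 45.3 46.4]
lidtop 7558 (array([519.3, 265.3]), 98.0, 47.3, 66.7) [44.2 45.3 46.5]
pull 1163 (array([519.2, 265.4]), 43.4, 11.7, 66.6) [61.8 64.  65.2]
tilt [-0.0000e+00  6.0000e-04  4.5352e+01]
tab -1 113 [-11.7  11.4 -27.4 -24.5  38.1]
tab 1 140 [-11.6  11.5  24.5  28.4  38. ]
top
tabs+ 39 (array([499. , 220.7]), 45.6, 7.5, -19.2) [32.9 41.7 47.4]
lidtop 19 (array([500. , 221.8]), 44.9, 7.3, -22.9) [43.4 46.  47.6]
side
tabs+ 1213 (array([517.3, 265.7]), 100.1, 52.8, 67.5) [32.8 45.  47.3]
lidtop 935 (array([519.3, 264.9]), 99.9, 48.9, 66.4) [43.2 45.4 47.4]
pull 166 (array([519.3, 265.7]), 42.9, 13.3, 68.2) [57.3 63.4 65.8]
t 21.83 pos [498.6 220.9 120.4] rpy [ 1.7995e+02  7.0000e-02 -2.3380e+01] w 85.2 F [ 0.9 -0.1 -0.1]
shift [  0.6 -49.4 -29.7] rot [0.05 0.07 0.12] dist 58 rows>= 1.4
```

View pics/w17.png

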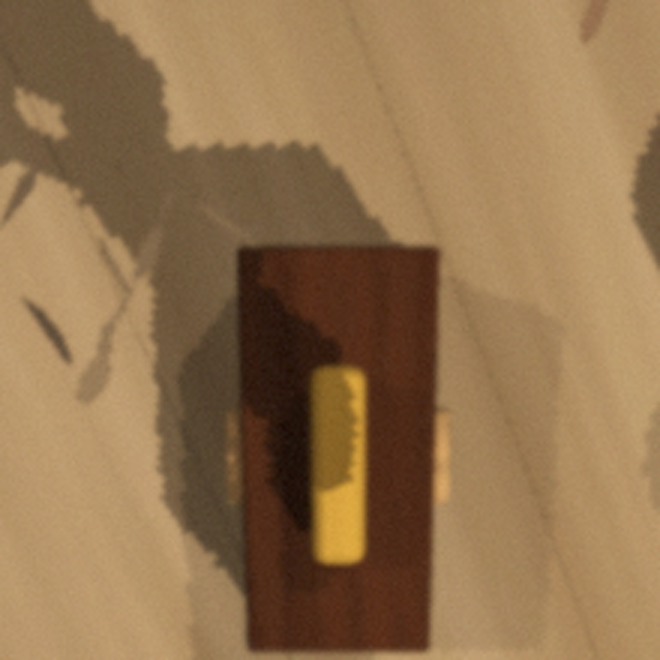

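View pics/s17.png

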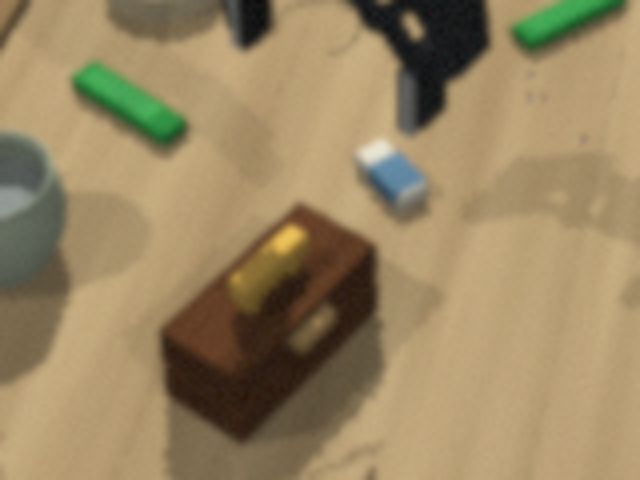

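Seated: lid top 45.3 (25.3 + 20), level, both tabs at z 38 and centred to 0.1 mm, pull top 64. Next I'll take the pull at (519.2, 265.5).

```bash
python3 plan.py 519.1 265.5 49.5 -23.4
```

```text
t 21.83 pos [498.6 220.9 120.4] rpy [ 1.7995e+02  7.0000e-02 -2.3380e+01] w 85.2 F [ 0.9 -0.1 -0.1]
shift [  1.2 -49.1  70.8] rot [0.05 0.07 0.02] dist 86 rows>= 2.1
```

arm_command:
  rows:
    - [[0.5, -25, 5, 0, 0, 0], [1, -49, 12, 0, 0, 0], [1, -49, 20, 0, 0, 0], [1, -49, 30, 0, 0, 0], [1, -49, 38, 0, 0, 0], [1, -49, 38, 0, 0, 0], [1, -49, 38, 0, 0, 0], [1, -49, 38, 0, 0, 0]]
  claw: 0

```text
clock: 22.5
eef_pos: [519.5, 264.0, 83.5]
tool_rot: [3.141, -0.0, -0.41]
force: [-0.2, 0.2, -0.1]
width: 42.4
```

```bash
python3 - <<'E'
from lidm import *
im,P=lidm((518.9,266),20,"w18.png")
E
python3 plan.py 519.1 265.5 49.5 -23.4
```

```text
tabs+ 9368 (array([519.4, 265.6]), 97.7, 56.2, 66.6) [40.5 45.3 46.3]
lidtop 8859 (array([519.5, 265.6]), 97.7, 47.2, 66.7) [44.3 45.3 46.4]
pull 1417 (array([519.4, 265.5]), 44.1, 11.6, 66.3) [61.5 63.9 65.1]
t 22.55 pos [519.8 264.2  83.8] rpy [-1.7999e+02 -3.0000e-02 -2.3480e+01] w 42.8 F [ 0.4 -0.5  0.9]
shift [-1.1 -0.9 34.3] rot [-0.01 -0.03 -0.08] dist 34 rows>= 0.8
```

View pics/w18.png

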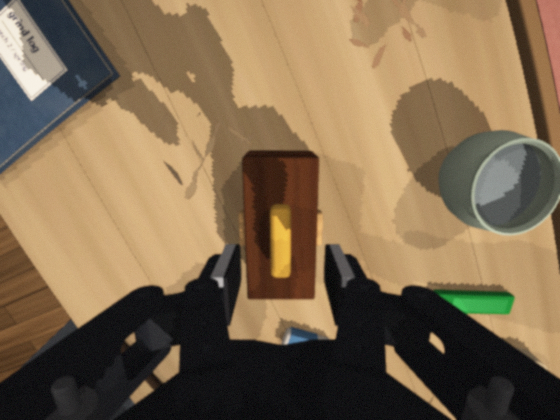

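arm_command:
  rows:
    - [[-0.8, -1.1, 8, 0, 0, 0], [-0.8, -1.1, 16, 0, 0, 0], [-0.8, -1.1, 23, 0, 0, 0], [-0.8, -1.1, 28, 0, 0, 0], [-0.8, -1.1, 31, 0, 0, 0], [-0.8, -1.1, 33, 0, 0, 0], [-0.8, -1.1, 33.5, 0, 0, 0], [-0.8, -1.1, 33.5, 0, 0, 0], [-0.8, -1.1, 33.5, 0, 0, 0]]

```text
clock: 23.3
eef_pos: [519.4, 266.1, 50.1]
tool_rot: [-3.141, -0.0, -0.409]
force: [0.4, 0.8, -0.2]
width: 42.6
```

```bash
python3 - <<'E'
from h import *
im=grab("wrist"); save(im,"w19.png")
E
python3 plan.py 519.3 265.5 49.5 -23.4
```

```text
t 23.35 pos [519.4 266.1  50.2] rpy [-1.7997e+02 -2.0000e-02 -2.3450e+01] w 42.7 F [0.3 0.6 0.4]
shift [0.1 0.6 0.7] rot [-0.03 -0.02 -0.05] dist 1 rows>= 0.0
```

View pics/w19.png

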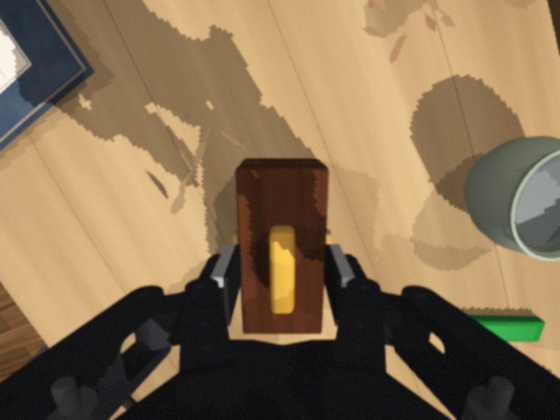

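The pull (283,268) is centred between the fingers. I'll close, then lift a little and check.

arm_command:
  rows:
    - [[0, 0.3, 0.3, 0, 0, 0], [0, 0.3, 0.3, 0, 0, 0], [0, 0.3, 0.3, 0, 0, 0], [0, 0.3, 0.3, 0, 0, 0], [0, 0.3, 0.3, 0, 0, 0], [0, 0.3, 0.3, 0, 0, 0], [0, 0.3, 0.3, 0, 0, 0], [0, 0.3, 0.3, 0, 0, 0]]
  claw: -1

```text
clock: 24.02
eef_pos: [519.2, 265.8, 50.0]
tool_rot: [-3.141, -0.0, -0.409]
force: [-1.3, -0.6, 4.9]
width: 10.5
```

arm_command:
  rows:
    - [[0, 0, -1, 0, 0, 0], [0, 0, -3, 0, 0, 0], [0, 0, -5, 0, 0, 0], [0, 0, -8, 0, 0, 0], [0, 0, -8, 0, 0, 0], [0, 0, -8, 0, 0, 0]]

```text
clock: 24.52
eef_pos: [519.3, 265.8, 57.8]
tool_rot: [-3.141, -0.0, -0.409]
force: [0.2, -0.1, -0.6]
width: 10.1
```

```bash
python3 - <<'E'
from h import *
save(grab("wrist"),"w20.png")
save(grab("side"),"s20.png",(170,220,330,360),4)
E
python3 plan.py 519.3 265.5 49.5 -23.4
```

```text
t 24.62 pos [519.  265.7  57.6] rpy [180.     0.   -23.45] w 10.4 F [ 0.1 -0.1 -1.2]
shift [0.3 0.1 8.1] rot [ 0.    0.   -0.05] dist 8 rows>= 0.2
```

View pics/s20.png

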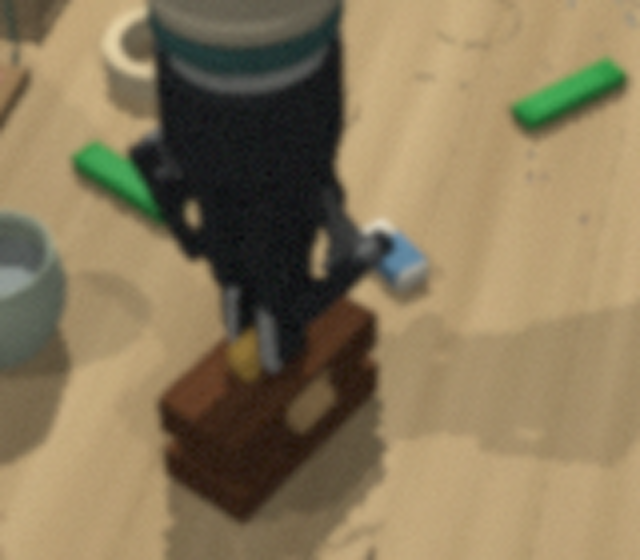

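View pics/w20.png

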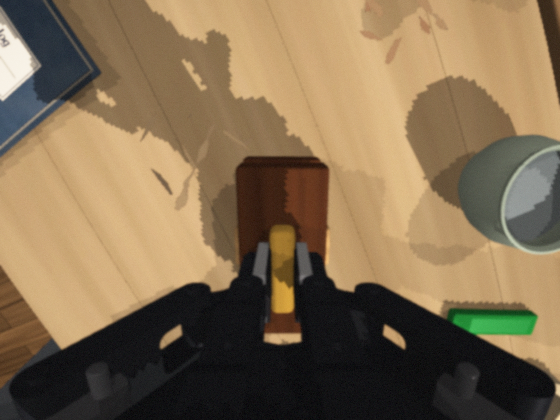

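The outer lid is lifting alone (0.9 N ≈ 0.09 kg), level, with the inner tab staying at the box. I'll continue to 100 mm.

arm_command:
  rows:
    - [[0, 0, -2, 0, 0, 0], [0, 0, -5, 0, 0, 0], [0, 0, -9, 0, 0, 0], [0, 0, -14, 0, 0, 0], [0, 0, -20, 0, 0, 0], [0, 0, -27, 0, 0, 0], [0, 0, -35, 0, 0, 0], [0, 0, -44, 0, 0, 0], [0, 0, -53, 0, 0, 0], [0, 0, -62, 0, 0, 0], [0, 0, -70, 0, 0, 0], [0, 0, -78, 0, 0, 0], [0, 0, -85, 0, 0, 0], [0, 0, -89, 0, 0, 0], [0, 0, -91, 0, 0, 0], [0, 0, -92, 0, 0, 0], [0, 0, -92, 0, 0, 0], [0, 0, -92, 0, 0, 0], [0, 0, -92, 0, 0, 0], [0, 0, -92, 0, 0, 0]]

```text
clock: 26.28
eef_pos: [518.9, 265.7, 149.2]
tool_rot: [3.141, 0.0, -0.409]
force: [0.4, 1.0, -1.0]
width: 10.3
```

```bash
python3 - <<'E'
from seg import *
save(grab("wrist"),"w21.png")
im=grab("side"); save(im,"s21.png",(150,180,350,360),4); P=cloud(im)
for n,a,b in(("innertop",36,44),("inner tab+",30,44),("box",8,20),("outer",118,150)):
    q=seg(P,(519,266),64,a,b)
    if len(q)>8: print(n,len(q),rect(q[:,:2]),np.round(np.percentile(q[:,2],[5,50,95]),1))
q=seg(P,(519,266),64,138,150); A=np.c_[q[:,:2]-q[:,:2].mean(0),np.ones(len(q))]; print("outer plane",np.round(np.linalg.lstsq(A,q[:,2],rcond=None)[0],3))
t=grab("top"); save(t,"t21.png",(160,140,430,280),2.9)
E
python3 plan.py 519.3 265.5 49.5 -23.4
```

```text
innertop 889 (array([518.8, 265.3]), 90.0, 56.2, 64.6) [36.7 38.8 41.8]
inner tab+ 1021 (array([519.3, 265.3]), 90.3, 57.1, 64.6) [32.9 38.5 41.8]
box 240 (array([517.7, 266.2]), 99.0, 47.0, 65.5) [ 8.8 14.8 19.7]
outer 1197 (array([519.1, 265.5]), 98.7, 49.1, 66.7) [126.4 143.8 145.9]
outer plane [ 1.70000e-02 -1.30000e-02  1.44059e+02]
t 26.43 pos [519.  265.8 149.4] rpy [ 1.7999e+02  1.0000e-02 -2.3450e+01] w 10.3 F [-0.5 -0.1 -1.7]
shift [ 0.4  0.1 99.9] rot [ 0.01  0.01 -0.05] dist 100 rows>= 2.4
```

View pics/s21.png

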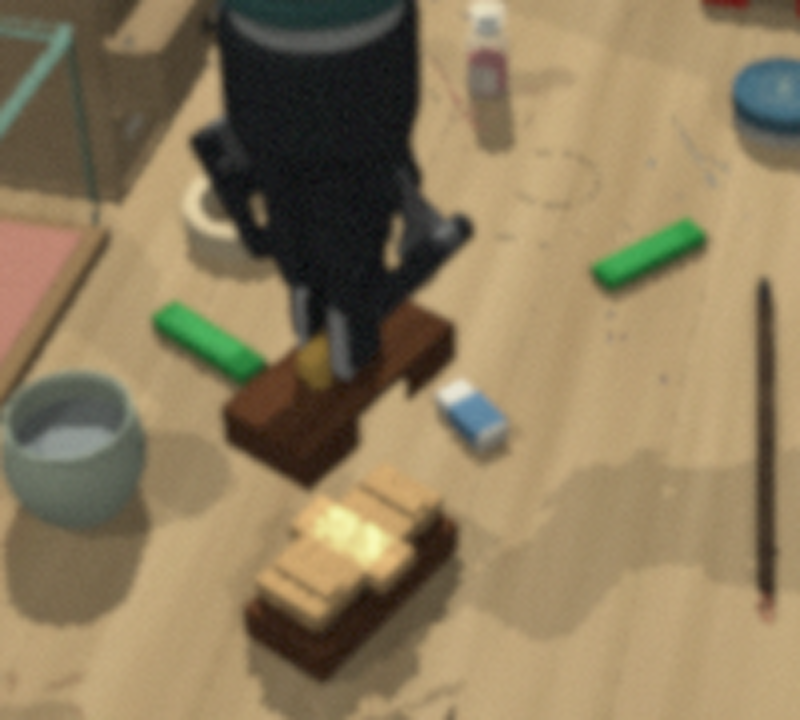

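View pics/t21.png

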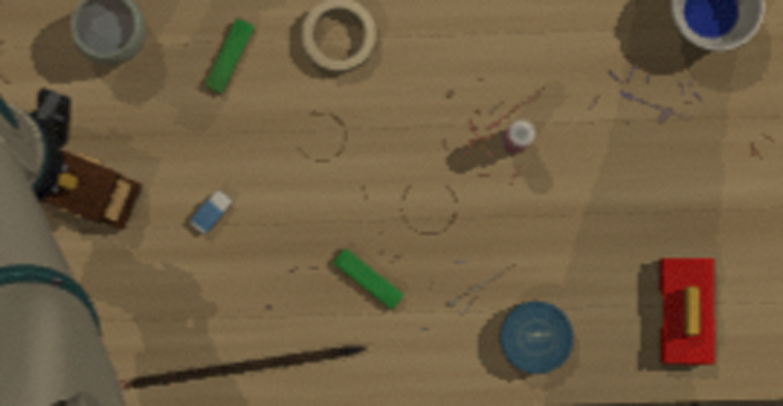

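View pics/w21.png

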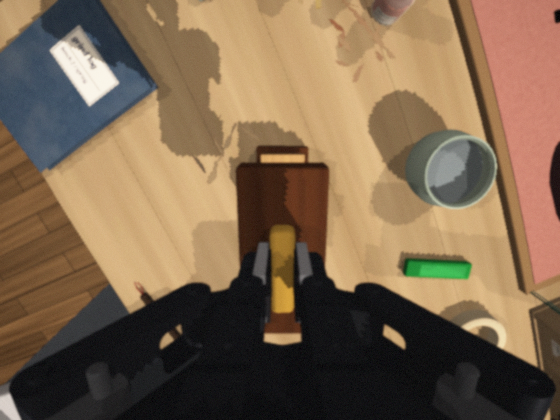

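All is as wanted: the side view shows the inner lid seated on the box at crop (350,545) and the outer lid held level above it at (340,390). The jar, eraser, tape and tin are in their original places. I'm handing in.

Run:
```python
from h import *
print(order.finish_job()); s=sensors.read_state(); print(s["clock"],s["eef_pos"],s["width"],s["force"])
```

```text
the job is handed in; nothing more can be done
None
the job is handed in; nothing more can be done
```

The job is done and handed in at about 26.5 s of the 72 s allowed; no verdict is reported. The ink stick is in the cradle and the nested lids went onto the box together. The arm now holds the outer lid alone above the inner lid.

| Check | Result |
|---|---|
| Stick after release | Top at z ≈ 18 mm, with clearance all round in the wrist picture |
| Both lids after release | Lid top at 45.3 mm (20 mm above its start height) and level; tabs at 38 mm and centred to about 0.1 mm |
| Outer lid at the end | Centre (519.1, 265.5) mm, top at about 144 mm (100 mm above its place), tilted under 0.03 rad, held at 10.3 mm opening |
| Inner lid at the end | Centre (519.0, 265.3) mm, within 1 mm of the box centre |
| Jar, eraser, tape, tin | In their original places by eye, in the last top view (tin also in the side view) |

- **Disagreement at the end:** the side camera gave the inner lid's axis as 64.6°, while the box stood at 66.5°. That is about 0.03 rad and inside the 0.1 rad limit. I put it down to that view's coarseness, since the tabs had lined up with 66.5° to within a degree before the outer lid came off.
- **Disagreement at the start:** the top and side views gave the lids' axis as 83.6° and the wrist camera 85.0°. I followed the wrist camera, and the gripped lids agreed with it.
- **Not rechecked:** the stick is hidden under the inner lid, so I could not see it again after closing.

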